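# Load shafts and hubs on the transport cradle and lock it with the mallet

## Task

Load the cradle: lay every steel shaft across its two notched rails, one to a notch pair, round ends down in the notches and square body between the rails, and stand every hub upright on its flange on the narrow ledge beside them. When all are in, knock the sprung locking pin at the cradle's end fully home with the mallet's face (do not push it with the gripper). Then put the mallet back on its rest as you found it; leave the other things on the bench alone.

Things in the scene. Friction and masses are not known exactly. Their poses are not given: they have to be found in the camera images.
- cradle: fixed aluminium cradle. Origin: on the table under the middle of its rails; x along the rails, z up. Two upright rails, 8 mm thick, 250 mm long, at y = +42 and -42 mm (76 mm free between them), tops at z = 85 mm. Base plate 10 mm thick. Beside them a plain upright ledge (see ledge_mid). A dark block (36 x 50 mm, top at z = 85 mm) at x = -146 mm, y = 0 carries the locking pin
- notch0 (a point): middle of the notch pair at x = -87 mm of the cradle, where a seated shaft's centre belongs (z = 84 mm; a shaft on the rail tops is at 93 mm). Each rail has here a V notch, 90 degrees, 24 mm wide at the top, 12 mm deep; the shaft lies along the cradle's y
- notch1 (a point): middle of the notch pair at x = -29 mm of the cradle, where a seated shaft's centre belongs (z = 84 mm; a shaft on the rail tops is at 93 mm). Each rail has here a V notch, 90 degrees, 24 mm wide at the top, 12 mm deep; the shaft lies along the cradle's y
- notch2 (a point): middle of the notch pair at x = 29 mm of the cradle, where a seated shaft's centre belongs (z = 84 mm; a shaft on the rail tops is at 93 mm). Each rail has here a V notch, 90 degrees, 24 mm wide at the top, 12 mm deep; the shaft lies along the cradle's y
- notch3 (a point): middle of the notch pair at x = 87 mm of the cradle, where a seated shaft's centre belongs (z = 84 mm; a shaft on the rail tops is at 93 mm). Each rail has here a V notch, 90 degrees, 24 mm wide at the top, 12 mm deep; the shaft lies along the cradle's y
- ledge_mid (a point): middle of the top of the plain upright ledge, 18 mm wide, 270 mm long (x = 0, y = 118, z = 85 mm of the cradle); the ledge runs 135 mm each way from it along the cradle's x, 9 mm each way across; hubs may stand anywhere along it
- lock_pin: steel locking pin with a flat round cap 22 mm across, 8 mm thick. Origin: centre of the cap's underside, at x = -146 mm, y = 0 of the cradle; 97 mm above the table at the start (up), 85 mm when fully home (cap against the block). It slides straight down against a light spring and stiff friction: 8 N to start it, 10 N near the end; it stays where it is driven
- rest: fixed black plastic mallet rest, base plate 6 mm thick, 70 mm wide. Origin: on the table under the place of the mallet head's axis; x as the mallet's x, so the handle belongs along -x. A fork at x = -150 mm, 16 mm long, takes the handle's tail: slot 32 mm wide, slot floor at z = 34 mm (the handle lies on it), cheeks up to z = 50 mm
- mallet: mallet, 0.25 kg: white head, an upright cylinder 40 mm across, 80 mm tall, flat face at each end; wooden handle 20 mm wide, 24 mm tall, its axis 40 mm above the lower face, level along -x to x = -185 mm. Origin: centre of the lower face; 6 mm above the table at the start, standing on the rest, tail in the fork. Balances about 23 mm from the head's axis
- shaft_A: bare steel shaft lying on the table: square body 26 x 26 mm, 56 mm long, with a round journal 16 mm in diameter and 37 mm long out of each end (130 mm over all), 0.25 to 0.5 kg. Origin: centre of the body's underside as it lies at the start. x runs along the shaft, z up at the start. The two ends are alike. May be absent
- shaft_B: bare steel shaft lying on the table: square body 26 x 26 mm, 56 mm long, with a round journal 16 mm in diameter and 37 mm long out of each end (130 mm over all), 0.25 to 0.5 kg. Origin: centre of the body's underside as it lies at the start. x runs along the shaft, z up at the start. The two ends are alike. May be absent
- shaft_C: bare steel shaft lying on the table: square body 26 x 26 mm, 56 mm long, with a round journal 16 mm in diameter and 37 mm long out of each end (130 mm over all), 0.25 to 0.5 kg. Origin: centre of the body's underside as it lies at the start. x runs along the shaft, z up at the start. The two ends are alike. May be absent
- shaft_D: bare steel shaft lying on the table: square body 26 x 26 mm, 56 mm long, with a round journal 16 mm in diameter and 37 mm long out of each end (130 mm over all), 0.25 to 0.5 kg. Origin: centre of the body's underside as it lies at the start. x runs along the shaft, z up at the start. The two ends are alike. May be absent
- shaft_A_mid (a point): centre of shaft_A (on its axis, middle of its length); 13 mm above the table when it lies there. May be absent
- shaft_B_mid (a point): centre of shaft_B (on its axis, middle of its length); 13 mm above the table when it lies there. May be absent
- shaft_C_mid (a point): centre of shaft_C (on its axis, middle of its length); 13 mm above the table when it lies there. May be absent
- shaft_D_mid (a point): centre of shaft_D (on its axis, middle of its length); 13 mm above the table when it lies there. May be absent
- hub_A: steel coupling hub standing on the table: round flange 36 mm across and 14 mm thick, on it a round boss 26 mm across and 22 mm tall (36 mm in all), 0.11 to 0.2 kg. Origin: centre of the flange's flat underside, z up. May be absent
- hub_B: steel coupling hub standing on the table: round flange 36 mm across and 14 mm thick, on it a round boss 26 mm across and 22 mm tall (36 mm in all), 0.11 to 0.2 kg. Origin: centre of the flange's flat underside, z up. May be absent
- hub_C: steel coupling hub standing on the table: round flange 36 mm across and 14 mm thick, on it a round boss 26 mm across and 22 mm tall (36 mm in all), 0.11 to 0.2 kg. Origin: centre of the flange's flat underside, z up. May be absent
- parts_bin: bystander: open grey bin 120 x 160 x 80 mm, leave alone; origin at the centre of its underside
- coupling: bystander: round metal bellows coupling, 52 mm in diameter, 65 mm tall, leave alone; origin at the centre of its underside
- screwdriver: bystander: screwdriver lying on the table, leave alone
- oil_bottle: bystander: small clear bottle, 50 mm in diameter, 130 mm tall, leave alone; origin at the centre of its underside
There are look-alikes about, which are no part of the job. Leave any blue or yellow look-alike of the shaft_A alone.

How it is judged:
On the way, in this order (a step that is already met when the one before it is completed fails the run):
1. every shaft rests in a notch pair, square body between the rails, and every hub stands on the ledge (z of shaft_A_mid in the frame of cradle between 0.08 and 0.0885 m and y of shaft_A_mid in the frame of cradle between -0.014 and 0.014 m and x of shaft_A_mid in the frame of cradle between -0.105 and 0.105 m and angle between the x axis of each of shaft_A, shaft_B, shaft_C, shaft_D and the y axis of cradle, either way round below 0.06 rad and linear speed of each of shaft_A, shaft_B, shaft_C, shaft_D, hub_A, hub_B, hub_C below 0.03 m/s and z of shaft_B_mid in the frame of cradle between 0.08 and 0.0885 m and y of shaft_B_mid in the frame of cradle between -0.014 and 0.014 m and x of shaft_B_mid in the frame of cradle between -0.105 and 0.105 m and z of shaft_C_mid in the frame of cradle between 0.08 and 0.0885 m and y of shaft_C_mid in the frame of cradle between -0.014 and 0.014 m and x of shaft_C_mid in the frame of cradle between -0.105 and 0.105 m and z of shaft_D_mid in the frame of cradle between 0.08 and 0.0885 m and y of shaft_D_mid in the frame of cradle between -0.014 and 0.014 m and x of shaft_D_mid in the frame of cradle between -0.105 and 0.105 m and z of hub_A in the frame of cradle between 0.081 and 0.09 m and y of hub_A in the frame of cradle between 0.109 and 0.127 m and x of hub_A in the frame of cradle between -0.14 and 0.14 m and angle between each of hub_A, hub_B, hub_C's own z axis and vertical below 0.08 rad and z of hub_B in the frame of cradle between 0.081 and 0.09 m and y of hub_B in the frame of cradle between 0.109 and 0.127 m and x of hub_B in the frame of cradle between -0.14 and 0.14 m and z of hub_C in the frame of cradle between 0.081 and 0.09 m and y of hub_C in the frame of cradle between 0.109 and 0.127 m and x of hub_C in the frame of cradle between -0.14 and 0.14 m), for 0.3 s.
2. with all loaded, the locking pin is driven home by the mallet (z of lock_pin in the frame of cradle below 0.0875 m and contact force between mallet and lock_pin above 1 N).
At the end, for the whole second after the job is handed in: at rest: each shaft in a notch pair (axis 80 to 88.5 mm up, centred within 14 mm, square within 0.06 rad); each hub upright on the ledge (within 9 mm of its middle line, tilt under 0.08); pin driven 9 mm or more; mallet back on its rest (20 mm, 0.12 rad, face below 12 mm, tilt under 0.08) (all of step 1 and z of lock_pin in the frame of cradle below 0.088 m and horizontal distance between mallet and rest below 0.02 m and z of mallet in the frame of rest below 0.012 m and angle between mallet's own z axis and vertical below 0.08 rad and angle between the x axis of mallet and the x axis of rest, either way round below 0.12 rad and linear speed of mallet below 0.02 m/s); the robot touches nothing.
It fails at once if the gripper or the arm, not the mallet, pushes the pin down (z of lock_pin in the frame of cradle between 0.0875 and 0.0945 m and contact force between any of the fingers, the arm and lock_pin above 3 N).
It fails at once if a bystander is moved by more than 30 mm (distance of any of parts_bin, coupling, screwdriver, oil_bottle from where it was at the start of the episode above 0.03 m).
Of shaft_A, shaft_B, shaft_C, shaft_D only 3 to 4 are there at a start; the rules pass over those that are not, and their reading is None.
Of hub_A, hub_B, hub_C only 2 to 3 are there at a start; the rules pass over those that are not, and their reading is None.
At some moment in a run one of shaft_A, shaft_B, shaft_C, shaft_D may be knocked a few centimetres aside while the robot is not near it.
It also fails if it takes over 210 s, if anything falls off the work surface, if the arm or the gripper's body presses on something with over 40 N, if the wrist force passes 120 N, or if a joint passes its speed limit or range.

## Robot

A 6-joint arm with a two-finger parallel gripper is mounted at the origin on the work surface. World frame = base frame: x ahead of the robot, y to its left, z up, the work surface at z = 0. Lengths are in m, angles in rad, forces in N, time in s.
With the tool pointing down it reaches from about 0.275 to 0.75 m from the base axis. Payload 10.2 kg.
Tool frame: the origin (TCP) lies at the very end of the fingers, on their centre line; the grasp point (between the pads) lies 19 mm behind it; z points along the fingers, y is the line along which they close (so a half turn about z gives the same grasp; the last joint's range is limited). The gripper opens to 85 mm and grips with 20 to 120 N. Pads are 22 mm wide; open, the fingers measure 114 mm over their backs; the gripper's body (76 mm by 85 mm) begins 54 mm behind the grasp point. The pads swing forward as they close: fully open they stand 13 mm farther back than shut.
Start: joints at [-1.497, 0.313, 1.498, -0, 1.331, -0.223], TCP at [0.154, -0.502, 0.231] pointing down, gripper open.
Joint ranges: [-2.94, 2.94], [-0.97, 2.17], [0.19, 2.56], [-1.23, 4.37], [0.02, 3.11], [-2.88, 2.88]. Speed limits (rad/s): [2.39, 2.39, 3.01, 3.14, 3.14, 3.14].

## Interface

Orientations are given as a 3x3 rotation matrix whose columns are the frame's x, y, z axes.
In Python, from rig import state, read_camera, sign_off, spot_in, silhouettes, tip_of gives the robot as it stands.
- The arm moves only by the tool arm_command, never from a script. Its argument "steps" is text: rows parted by semicolons, each of 5 numbers parted by spaces: the shift along the tool's x, y, z as a fraction of full scale, then the turn about the tool's z as a fraction of full scale, then the opening, from 0 (shut) to 1 (fully open). A call has 1 to 12 rows; each row shifts and turns the commanded pose from where the row before left it, along the tool's axes as they then stand; what a row does not reach is not made up. Full scale, the value 1, is 0.06 m for a shift and 0.12 rad for a turn. A row lasts 1/8 s, in which the tool goes at most 62.5 mm and 10.7 degrees, less where a joint would pass 70% of its speed; a pose out of reach is approached as far as the arm can. A call with a number of a shift or a turn outside -1 to 1 is refused whole. A call with a gripper value outside its range is refused whole. The fingers move at their own pace and stop on an object; "newtons" is the grip in N (left out, the last holds). Time passes only in rows, so rows that do not move let the fingers close. It gives the time, the measured TCP pose, the force, the opening and the grip force at its end, in the units of the state.
- state(): the state, without advancing time (a new reading comes with each control period).
- read_camera(name): name is "scene" or "top"; returns a dict with "frame" (480x640x3 uint8, red, green, blue), "K" (3x3 intrinsics, pixels), "rvec" (rotation vector, rad) and "tvec" (3), from world to camera coordinates, as OpenCV has them. Camera axes: x right, y down, z forward; pixel columns grow to the right and rows downward; lengths in m; the calibration is good to about 2 mm. A picture is of the moment at which its call begins. There is no depth.
- sign_off(): hands the job in; it is judged then, once.
Trained networks look in a picture, given as the dict that the camera call returned (one of the last four; its "shot" number tells which), for a name from the list of things; names that differ only in an ending like _2 or _b are one class to them, and where a whole thing is asked for, a point or a joint stands for the part that bears it (a point fixed in the world has none). Each returns a list of dicts, best first, with "score" (0 to 1); they miss things now and then, are a little off and sometimes report something else, mostly with a low value. They report only what shows in the picture. A call takes as long as a camera call. They do not tell look-alikes from the thing itself.
- spot_in(picture, query): "position" ([column, row] as shares, 0 to 1, of the picture: columns of its width, rows of its height, amid what is visible of it).
- silhouettes(picture, query): "region" (480x640 bool, what is visible of it) and "position" ([column, row] as shares, 0 to 1, of the picture: columns of its width, rows of its height, amid what is visible of it).
- tip_of(picture, query): "position" ([column, row] as shares, 0 to 1, of the picture: columns of its width, rows of its height: a listed point, or the origin of a listed thing).
The state is a dict: "time": time; "qpos": joint angles; "joint_vel": joint speeds; "joint_efforts": joint torques, N m; "ee_pos": TCP position; "tool_rot": TCP orientation; "force": force on the tool from outside, world axes, zero at the start; "torque": the same for the moment, N m; "gripper_width": opening from 0.0 (shut) to 1.0 (fully open); "finger_force": force on a finger pad.
Only numpy, scipy, OpenCV 4.12 (cv2) and the standard library are available. Lean on these libraries where they do the work, as an engineer would, in place of code of your own. Each camera call takes 0.05 s, during which the arm holds its last target. There are 200 camera calls.

## Working session

There is one attempt and no reset: what is moved stays moved. The work goes in short steps, Python scripts to look and compute and a tool call to move; the robot and the scene stay as the last step left them, time stands still between calls to the robot, and variables do not carry over. Pictures are saved under pics/ and viewed, at most 14 in all, crops included, and the job is handed in when it is done.

Besides the shell and the picture viewer there is one more tool, called after "Emit:" as a command line: name --argument value ..., lists and objects as JSON in quotes. arm_command: Moves the arm, as the interface text tells. Its arguments: {"type":"object","properties":{"steps":{"type":"string"},"newtons":{"type":"number"}},"required":["steps"]}

```bash
ls; mkdir -p pics
cat > h.py <<'E'
import numpy as np, cv2
from rig import state, read_camera, sign_off, spot_in, silhouettes, tip_of
def ray(p,uv):
    R,_=cv2.Rodrigues(np.array(p["rvec"],float)); t=np.array(p["tvec"],float).ravel()
    d=R.T@np.linalg.inv(np.array(p["K"]))@np.array([uv[0],uv[1],1.]); return -R.T@t,d
def atz(p,uv,z):
    c,d=ray(p,uv); return c+d*(z-c[2])/d[2]
def px(p,X):
    r=cv2.projectPoints(np.array(X,float).reshape(-1,3),np.array(p["rvec"],float),np.array(p["tvec"],float),np.array(p["K"],float),None)[0]
    return r.reshape(-1,2)
def save(p,n): cv2.imwrite("pics/"+n,p["frame"][:,:,::-1])
def uv(d): return np.array(d["position"])*[640,480]
E
python3 - <<'E'
from h import *
np.set_printoptions(precision=4,suppress=True)
for n in("top","scene"):
    p=read_camera(n); save(p,n+"0.png")
    print(n, "cam", ray(p,(320,240))[0])
    for q,z in [("notch0",.084),("notch1",.084),("notch2",.084),("notch3",.084),("ledge_mid",.085),("lock_pin",.097),("rest",0),("mallet",.006),("shaft_A",0),("shaft_A_mid",.013),("hub_A",0)]:
        for d in tip_of(p,q):
            u=uv(d); print(q,round(d["score"],2),u.round(1),atz(p,u,z)[:2])
s=state();print(s["ee_pos"],s["tool_rot"],s["gripper_width"])
E
```

```text
pics
top cam [ 0.4527 -0.0518  1.4383]
notch0 0.76 [325.  242.7] [ 0.5209 -0.0987]
notch0 0.71 [322.4 219.6] [ 0.582  -0.0933]
notch0 0.7 [321.1 178.8] [ 0.6906 -0.0924]
notch0 0.5 [167.6 215.4] [0.6019 0.3149]
notch1 0.76 [325.  242.7] [ 0.5209 -0.0987]
notch1 0.71 [322.4 219.6] [ 0.582  -0.0933]
notch1 0.7 [321.1 178.8] [ 0.6906 -0.0924]
notch1 0.5 [167.6 215.4] [0.6019 0.3149]
notch2 0.76 [325.  242.7] [ 0.5209 -0.0987]
notch2 0.71 [322.4 219.6] [ 0.582  -0.0933]
notch2 0.7 [321.1 178.8] [ 0.6906 -0.0924]
notch2 0.5 [167.6 215.4] [0.6019 0.3149]
notch3 0.76 [325.  242.7] [ 0.5209 -0.0987]
notch3 0.71 [322.4 219.6] [ 0.582  -0.0933]
notch3 0.7 [321.1 178.8] [ 0.6906 -0.0924]
notch3 0.5 [167.6 215.4] [0.6019 0.3149]
ledge_mid 0.69 [277.9 214. ] [0.5993 0.0236]
rest 0.88 [388.9 270.9] [ 0.4429 -0.2774]
rest 0.73 [318.7 179.2] [ 0.7044 -0.0882]
rest 0.55 [179.  273.4] [0.4483 0.3065]
mallet 0.79 [393.3 267.1] [ 0.4531 -0.2889]
shaft_A 0.96 [517.8 312.2] [ 0.3216 -0.6295]
shaft_A 0.9 [446.8 326.3] [ 0.2871 -0.4321]
shaft_A 0.86 [449.2 197.6] [ 0.6442 -0.4529]
shaft_A 0.6 [403.9 211.7] 
[... 1783 characters left out ...]
.8] [ 0.3085 -0.6239]
shaft_A 0.75 [210.5 240.2] [ 0.3014 -0.4311]
shaft_A 0.71 [257.2 294.5] [ 0.5958 -0.3251]
shaft_A 0.68 [223.5 313.9] [ 0.6306 -0.4515]
shaft_A 0.49 [263.3 220.5] [ 0.276  -0.2166]
shaft_A 0.4 [408.1 256.5] [0.6298 0.2375]
shaft_A 0.35 [186.1 277.2] [ 0.4382 -0.5461]
shaft_A_mid 0.76 [267.7 217.6] [ 0.2787 -0.1979]
shaft_A_mid 0.74 [157.8 256.8] [ 0.3221 -0.6276]
shaft_A_mid 0.63 [224.3 315.6] [ 0.6457 -0.4495]
shaft_A_mid 0.63 [210.7 242.1] [ 0.3218 -0.4317]
shaft_A_mid 0.56 [256.3 292.2] [ 0.5942 -0.3262]
hub_A 0.59 [440.6 226.2] [0.5427 0.4192]
[ 0.1535 -0.502   0.2313] [[ 0.9563  0.2925  0.    ]
 [ 0.2925 -0.9563  0.0001]
 [ 0.     -0.0001 -1.    ]] 0.997082118387569
```

Run:
```python
import cv2
a=cv2.imread("pics/top0.png");b=cv2.imread("pics/scene0.png")
cv2.imwrite("pics/a1.png",cv2.resize(a[140:370,90:390],(782,600),interpolation=cv2.INTER_CUBIC))
cv2.imwrite("pics/a2.png",cv2.resize(a[160:380,320:600],(764,600),interpolation=cv2.INTER_CUBIC))
```

```text
(no output)
```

View pics/a1.png

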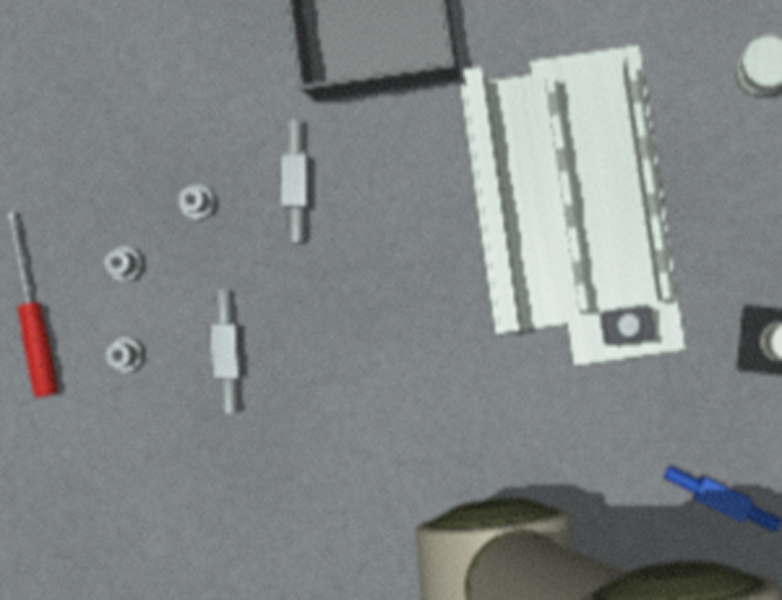

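View pics/a2.png

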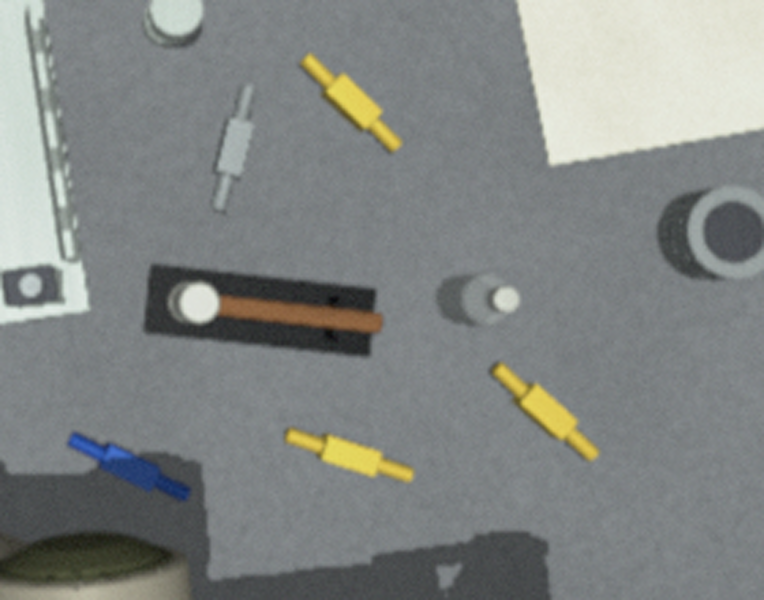

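View pics/scene0.png

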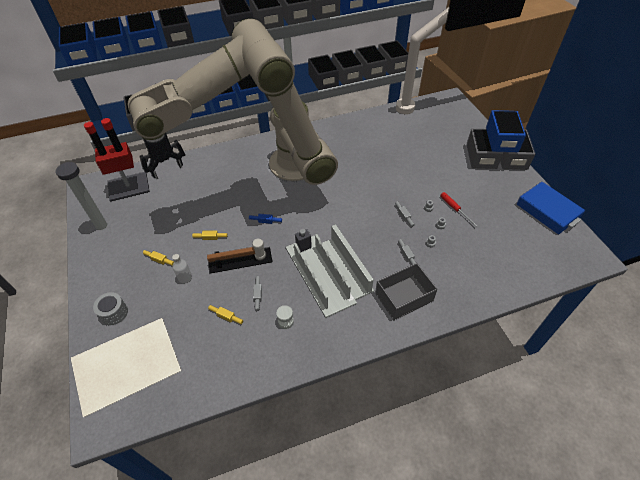

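The three bare-steel shafts show in top at about (203,209), (177,274) and (405,214). The yellow ones at (448,198), (447,326) and (515,310) and the blue one at (368,331) are coloured look-alikes, so I leave them. The grey hubs are at about (165,217), (138,241) and (138,276). The mallet lies on its black rest, with the head at (392,270). Next I fit poses.

```bash
cat > fit.py <<'E'
from h import *
from scipy.optimize import minimize, least_squares
np.set_printoptions(precision=4,suppress=True)
def T(pose,P):
    x,y,a=pose; c,s=np.cos(a),np.sin(a); P=np.array(P,float)
    return np.c_[x+c*P[:,0]-s*P[:,1], y+s*P[:,0]+c*P[:,1], P[:,2]]
def box(x0,x1,y0,y1,z0,z1): return [(x,y,z) for x in(x0,x1) for y in(y0,y1) for z in(z0,z1)]
def cyl(r,z0,z1): return [(r*np.cos(t),r*np.sin(t),z) for t in np.linspace(0,6.283,24) for z in(z0,z1)]
def rod(x0,x1,r,z): return [(x,r*np.cos(t),z+r*np.sin(t)) for t in np.linspace(0,6.283,24) for x in(x0,x1)]
SH=[box(-.028,.028,-.013,.013,0,.026),rod(-.065,.065,.008,.013)]
HU=[cyl(.018,0,.014),cyl(.013,.014,.036)]
MA=[cyl(.02,.006,.086),box(-.185,0,-.01,.01,.034,.058)]
def rmask(p,pose,parts,zo=0,S=4):
    m=np.zeros((480*S,640*S),np.uint8)
    for q in parts:
        Q=T(pose,q); Q[:,2]+=zo
        u=(px(p,Q)+.5)*S-.5
        cv2.fillConvexPoly(m,cv2.convexHull(np.round(u).astype(np.int32)),255)
    return cv2.resize(m,(640,480),interpolation=cv2.INTER_AREA)/255.
def fit(views,x0,parts,zo=0):   # views: list of (pic,mask)
    def f(v):
        c=0
        for p,m in views:
            r=rmask(p,v,parts,zo); c+=1-np.minimum(r,m).sum()/np.maximum(r,m).sum()
        return c
    best=None
    s=[[0,0,0],[.006,0,0],[0,.006,0],[0,0,.15]]
    r=minimize(f,x0,method="Nelder-Mead",options=dict(initial_simplex=np.array(x0)+s,maxiter=150,xatol=1e-4,fatol=1e-4))
    return r.x,r.fun/len(views)
E
cat > m1.py <<'E'
from fit import *
t=read_camera("top"); s=read_camera("scene")
pics=[t,s]
def near(q,X):
    out=[]
    for p in pics:
        c=px(p,[X])[0]
        L=[d for d in silhouettes(p,q) if np.hypot(*(uv(d)-c))<12]
        if L: out.append((p,np.array(L[0]["region"],float)))
    return out
for n,q,X,a,parts in [("s1","shaft_A",(.62,.23,.013),0,SH),("s2","shaft_A",(.449,.305,.013),-.1,SH),("s3","shaft_A",(.604,-.322,.013),-.2,SH),
    ("h1","hub_A",(.60,.33,.018),0,HU),("h2","hub_A",(.5377,.415,.018),0,HU),("h3","hub_A",(.447,.412,.018),0,HU),("mal","mallet",(.447,-.28,.046),1.5,MA)]:
    v=near(q,X)
    if not v: print(n,"none");continue
    print(n,len(v),*fit(v,[X[0],X[1],a],parts))
    for w in v: print("   single",*fit([w],[X[0],X[1],a],parts))
# cradle: chamfer
seg=[]
def rect(x0,x1,y0,y1,z):
    c=np.array([(x0,y0,z),(x1,y0,z),(x1,y1,z),(x0,y1,z)]);
    for i in range(4): seg.append(np.linspace(c[i],c[(i+1)%4],40))
rect(-.135,.135,.109,.127,.085); rect(-.125,.125,.038,.046,.085); rect(-.125,.125,-.046,-.038,.085); rect(-.164,-.128,-.025,.025,.085)
M=np.vstack(seg)
dts=[]
for p in pics:
    g=cv2.cvtColor(p["frame"],cv2.COLOR_RGB2GRAY); big=cv2.resize(g,None,fx=3,fy=3,interpolation=cv2.INTER_CUBIC)
    dts.append(cv2.distanceTransform(255-cv2.Canny(cv2.GaussianBlur(big,(0,0),2),30,80),cv2.DIST_L2,5)/3)
def cost(v,ii=(0,1)):
    c=0
    for i in ii:
        u=((px(pics[i],T(v,M))+.5)*3-.5).astype(np.float32)
        c+=np.minimum(cv2.remap(dts[i],u[:,:1],u[:,1:],cv2.INTER_LINEAR),4).mean()
    return c
for ii in ((0,1),(0,),(1,)):
    r=min((minimize(cost,[.605+dx,-.09+dy,.125],args=(ii,),method="Nelder-Mead",options=dict(initial_simplex=np.array([.605+dx,-.09+dy,.125])+[[0,0,0],[.01,0,0],[0,.01,0],[0,0,.04]])) for dx in(-.01,0,.01) for dy in(-.01,0,.01)),key=lambda r:r.fun)
    print("cradle",ii,r.x,r.fun)
    if len(ii)==2: best=r.x
im=[]
for p in pics:
    c=px(p,[(.58,-.06,.085)])[0]; S=6
    x0,y0=int(c[0]-62),int(c[1]-62)
    g=cv2.resize(p["frame"][y0:y0+124,x0:x0+124,::-1],None,fx=3.2,fy=4,interpolation=cv2.INTER_CUBIC)
    for u in px(p,T(best,M)): 
        q=(u-[x0,y0]+.5)*[3.2,4]; cv2.circle(g,(int(q[0]),int(q[1])),1,(0,0,255),-1)
    im.append(g)
cv2.imwrite("pics/cr.png",np.hstack(im))
E
python3 m1.py
```

```text
s1 none
s2 1 [0.4398 0.3115 0.0742] 0.16164990170067373
   single [0.4398 0.3115 0.0742] 0.16164990170067373
s3 2 [ 0.5979 -0.3245 -0.2717] 0.1465014900470356
   single [ 0.5984 -0.3243 -0.2746] 0.09712425930139368
   single [ 0.5916 -0.3232 -0.2547] 0.17418812713162957
h1 none
h2 1 [0.5425 0.4181 0.1012] 0.19690876495954257
   single [0.5425 0.4181 0.1012] 0.19690876495954257
h3 none
mal 1 [ 0.4421 -0.2741  1.4182] 0.1804640416610639
   single [ 0.4421 -0.2741  1.4182] 0.1804640416610639
cradle (0, 1) [ 0.6086 -0.0935  0.1215] 1.443770408630371
cradle (0,) [ 0.6094 -0.0933  0.1246] 0.9179035425186157
cradle (1,) [ 0.6065 -0.094   0.1205] 0.4274589419364929
```

View pics/cr.png

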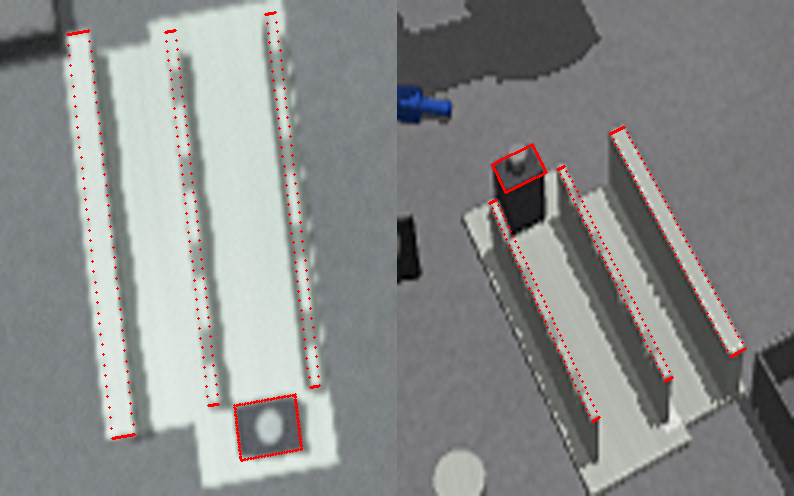

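The overlay fits the rail, ledge and block edges in both views. The cradle is at about (0.608, -0.0935), yaw 0.122. Now I measure the parts the networks missed by brightness against the table.

```bash
cat > m2.py <<'E'
from fit import *
import sys
t=read_camera("top"); s=read_camera("scene")
def mask(p,X,r):
    c=px(p,[X])[0]; f=cv2.cvtColor(p["frame"],cv2.COLOR_RGB2GRAY).astype(float)
    yy,xx=np.mgrid[:480,:640]; w=np.hypot(xx-c[0],yy-c[1])<r
    bg=np.median(f[w]); 
    m=((np.abs(f-bg)>14)&w).astype(np.uint8)
    n,l,st,ce=cv2.connectedComponentsWithStats(m,connectivity=8)
    k=max(range(1,n),key=lambda i:st[i,4]); return (l==k).astype(float)
def run(items):
    for n,X,a,parts,r in items:
        v=[(p,mask(p,X,r)) for p in (t,s)]
        print(n,*fit(v,[X[0],X[1],a],parts)," top",*fit(v[:1],[X[0],X[1],a],parts)," scene",*fit(v[1:],[X[0],X[1],a],parts))
if __name__=="__main__":
    run([("s1",(.62,.235,.013),0,SH,32),("s2",(.445,.31,.013),.05,SH,32),("s3",(.598,-.324,.013),-.27,SH,32),
    ("h1",(.60,.34,.018),0,HU,13),("h2",(.5425,.418,.018),0,HU,13),("h3",(.447,.415,.018),0,HU,13)])
    for p in (t,s):
        for q in ("hub_A","shaft_A"):
            print(q,[(round(d["score"],2),uv(d).round(0).tolist()) for d in spot_in(p,q)])
E
python3 m2.py
```

```text
s1 [0.6238 0.2322 0.0192] 0.48380440235628847  top [0.6246 0.2317 0.0251] 0.25991401091845956  scene [0.6244 0.2334 0.0366] 0.700081983128735
s2 [0.4458 0.3066 0.055 ] 0.2310360159960146  top [0.4464 0.3065 0.0612] 0.22803829700550016  scene [0.4459 0.3071 0.0444] 0.21891246549592724
s3 [ 0.599  -0.3242 -0.2659] 0.2707995601220442  top [ 0.6003 -0.3244 -0.2974] 0.27521045855204507  scene [ 0.5985 -0.3244 -0.2475] 0.245742441637964
h1 [0.6049 0.3404 0.082 ] 0.23110557299341766  top [ 0.606   0.3416 -0.1086] 0.2406258965814041  scene [0.6039 0.3409 0.0658] 0.19538960344889011
h2 [0.5405 0.4186 0.0028] 0.24888415541614473  top [ 0.5412  0.4181 -0.0033] 0.2570445854429704  scene [0.5392 0.4181 0.0793] 0.22395678092399396
h3 [0.4437 0.4174 0.0838] 0.2586818636447173  top [0.4444 0.4171 0.1313] 0.2349397590361446  scene [0.4418 0.4175 0.0065] 0.24737075391868468
hub_A [(0.43, [134.0, 242.0])]
shaft_A [(0.93, [368.0, 332.0]), (0.78, [446.0, 327.0]), (0.78, [517.0, 310.0]), (0.76, [406.0, 213.0]), (0.62, [448.0, 198.0])]
hub_A [(0.39, [440.0, 220.0]), (0.16, [235.0, 264.0])]
shaft_A [(0.8, [210.0, 238.0]), (0.78, [154.0, 255.0]), (0.74, [254.0, 294.0]), (0.73, [262.0, 218.0]), (0.6, [225.0, 315.0]), (0.27, [330.0, 269.0])]
```

```bash
cat > go.py <<'E'
import sys; from h import *
np.set_printoptions(precision=3,suppress=True)
# go.py x y z yaw [x y z yaw ...]: turn first, then shift in the turned tool axes
s=state(); P=np.array(s["ee_pos"]); R=np.array(s["tool_rot"]); a=np.arctan2(R[1,0],R[0,0])
A=list(map(float,sys.argv[1:]))
print("t",s["time"],"P",P,"yaw",round(a,3),"F",np.array(s["force"]).round(1),"w",round(s["gripper_width"],3),"q6",round(s["qpos"][5],2))
for i in range(0,len(A),4):
    X=np.array(A[i:i+3]); y=A[i+3]
    q1=np.arctan2(X[1],X[0]); c=[y+k*np.pi for k in(-1,0,1) if abs(q1+np.pi/2-y-k*np.pi)<2.75]
    y=min(c,key=lambda v:abs(v-a)); d=X-P
    tx,ty=np.array([np.cos(y),np.sin(y)]),np.array([np.sin(y),-np.cos(y)])
    print("turn %.2f  shift x %.2f y %.2f z %.2f  (yaw %.3f)"%(-(y-a)/.12, tx@d[:2]/.06, ty@d[:2]/.06, -d[2]/.06, y)); P=X; a=y
E
python3 go.py .599 -.3243 .1 -.27 .599 -.3243 .004 -.27  .6944 -.0829 .2 1.693
```

```text
t 2.3 P [ 0.154 -0.502  0.231] yaw 0.297 F [ 0.2 -0.3 -0.9] w 1.0 q6 -0.22
turn 4.72  shift x 6.36 y -4.84 z 2.19  (yaw -0.270)
turn -0.00  shift x 0.00 y 0.00 z 1.60  (yaw -0.270)
turn -16.36  shift x 3.80 y 2.07 z -3.27  (yaw 1.693)
```

Emit:
arm_command --steps "0 0 0 0.95 0.6;0 0 0 0.95 0.6;0 0 0 0.95 0.6;0 0 0 0.95 0.6;0 0 0 0.92 0.6;0.9 -0.7 0 0 0.6;0.9 -0.7 0 0 0.6;0.9 -0.7 0 0 0.6;0.9 -0.7 0 0 0.6;0.9 -0.7 0 0 0.6;0.9 -0.7 0 0 0.6;0.9 -0.6 0 0 0.6" --newtons 60

```text
time: 3.8
ee_pos: [0.5613, -0.3383, 0.2315]
tool_rot: [[0.964, -0.266, 0.0], [-0.266, -0.964, -0.0], [0.0, 0.0, -1.0]]
force: [1.0, -1.2, 0.1]
gripper_width: 0.599
finger_force: 0.0
```

```bash
python3 go.py .599 -.3243 .004 -.27
python3 - <<'E'
from h import *
t=read_camera("top"); save(t,"t2.png")
cv2.imwrite("pics/t2c.png",cv2.resize(t["frame"][150:400,90:560,::-1],(800,426),interpolation=cv2.INTER_CUBIC))
E
```

```text
t 3.8 P [ 0.561 -0.338  0.232] yaw -0.269 F [ 1.  -1.2  0.1] w 0.599 q6 1.12
turn 0.00  shift x 0.54 y -0.39 z 3.79  (yaw -0.270)
```

View pics/t2c.png

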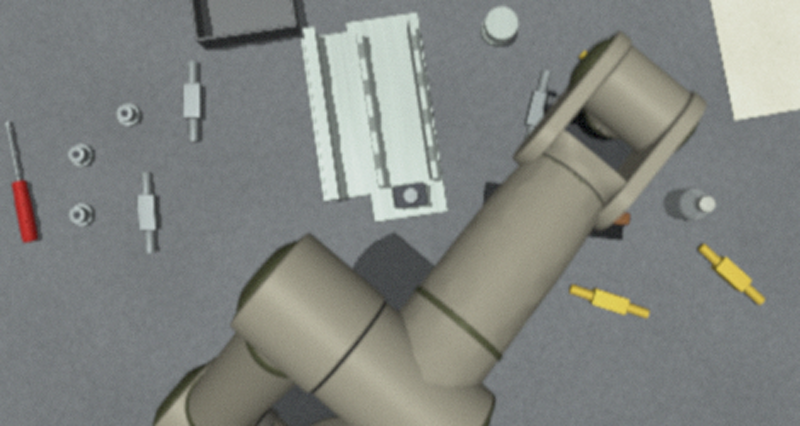

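The crop shows the third grey shaft beside the gripper at about (540,100) and nothing under where the arm was, so there are three shafts. I let the arm settle next.

Emit:
arm_command --steps "0 0 0.6 0 0.6;0 0 0.6 0 0.6;0 0 0 0 0.6;0 0 0 0 0.6"

```text
time: 4.35
ee_pos: [0.56, -0.3399, 0.1611]
tool_rot: [[0.964, -0.266, 0.002], [-0.266, -0.964, -0.002], [0.002, 0.001, -1.0]]
force: [-0.6, 0.7, 0.5]
gripper_width: 0.597
finger_force: 0.0
```

```bash
python3 go.py .599 -.3243 .004 -.27;python3 - <<'E'
from m2 import *
run([("s3",(.598,-.324,.013),-.27,SH,32)])
E
```

```text
t 4.35 P [ 0.56  -0.34   0.161] yaw -0.27 F [-0.6  0.7  0.5] w 0.597 q6 1.12
turn 0.00  shift x 0.56 y -0.42 z 2.62  (yaw -0.270)
s3 [ 0.5934 -0.326  -0.1983] 0.8030650064597782  top [ 0.5902 -0.329  -0.1929] 0.7657107225099962  scene [ 0.5948 -0.3245 -0.2309] 0.8298005332007239
```

Emit:
arm_command --steps "0.28 -0.21 0.5 0 0.6;0.28 -0.21 0.5 0 0.6;0 0 0.5 0 0.6;0 0 0.5 0 0.6;0 0 0.4 0 0.6;0 0 0.2 0 0.6;0 0 0 0 0.6"

```text
time: 5.32
ee_pos: [0.5988, -0.3243, 0.0036]
tool_rot: [[0.964, -0.266, 0.0], [-0.266, -0.964, -0.0], [0.0, 0.0, -1.0]]
force: [0.9, -0.3, 0.3]
gripper_width: 0.602
finger_force: 0.0
```

```bash
python3 go.py .599 -.3243 .004 -.27 .6944 -.0829 .2 1.693;python3 - <<'E'
from h import *
s=read_camera("scene")
cv2.imwrite("pics/g1.png",cv2.resize(s["frame"][240:340,190:330,::-1],(700,500),interpolation=cv2.INTER_CUBIC))
E
```

```text
t 5.325 P [ 0.599 -0.324  0.004] yaw -0.27 F [ 0.9 -0.3  0.3] w 0.602 q6 1.17
turn 0.00  shift x 0.00 y -0.00 z -0.01  (yaw -0.270)
turn -16.36  shift x 3.80 y 2.07 z -3.27  (yaw 1.693)
```

View pics/g1.png

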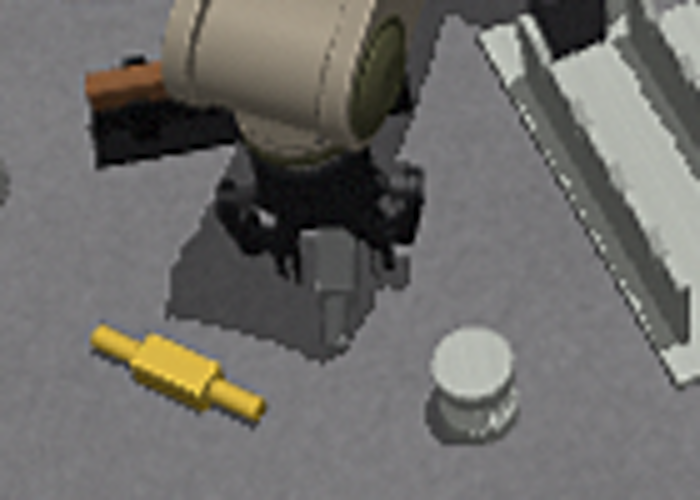

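The crop shows the grey shaft (330,270) between the two fingers, so I close, lift and turn.

Emit:
arm_command --steps "0 0 0 0 0.1;0 0 0 0 0.1;0 0 0 0 0.1;0 0 -0.4 0 0.1;0 0 -0.6 -0.9 0.1;0 0 -0.6 -0.96 0.1;0 0 -0.6 -0.96 0.1;0 0 -0.6 -0.96 0.1;0 0 -0.47 -0.96 0.1;0 0 0 -0.96 0.1;0 0 0 -0.96 0.1;0 0 0 -0.96 0.1" --newtons 80

```text
time: 6.88
ee_pos: [0.5983, -0.3239, 0.1989]
tool_rot: [[0.797, 0.604, -0.001], [0.604, -0.797, 0.001], [-0.0, -0.001, -1.0]]
force: [-0.1, -0.2, -4.0]
gripper_width: 0.282
finger_force: 79.5
```

Emit:
arm_command --steps "0 0 0 -0.96 0;0 0 0 -0.96 0;0 0 0 -0.96 0;0 0 0 -0.96 0;0 0 0 -0.96 0;0 0 0 -0.96 0;0 0 0 -0.96 0;0 0 0 -0.96 0;0 0 0 -0.96 0;0 0 0 0 0"

```text
time: 8.12
ee_pos: [0.5984, -0.3239, 0.199]
tool_rot: [[-0.11, 0.994, -0.001], [0.994, 0.11, 0.001], [0.001, -0.001, -1.0]]
force: [-0.5, 1.3, -4.6]
gripper_width: 0.288
finger_force: 79.4
```

```bash
python3 go.py .6944 -.0829 .2 1.693 .6944 -.0829 .076 1.693
```

```text
t 8.125 P [ 0.598 -0.324  0.199] yaw 1.681 F [-0.5  1.3 -4.6] w 0.288 q6 -0.78
turn -0.10  shift x 3.79 y 2.08 z -0.02  (yaw 1.693)
turn -0.00  shift x 0.00 y 0.00 z 2.07  (yaw 1.693)
```

Emit:
arm_command --steps "0.63 0.35 0 -0.1 0;0.63 0.35 0 0 0;0.63 0.35 0 0 0;0.63 0.35 0 0 0;0.63 0.35 0 0 0;0.63 0.33 0 0 0;0 0 0 0 0;0 0 0 0 0"

```text
time: 9.12
ee_pos: [0.6949, -0.0843, 0.1992]
tool_rot: [[-0.121, 0.993, -0.001], [0.993, 0.121, -0.0], [-0.0, -0.001, -1.0]]
force: [-0.3, -0.1, -4.4]
gripper_width: 0.283
finger_force: 79.5
```

```bash
python3 go.py .6944 -.0829 .1 1.693 .6944 -.0829 .076 1.693
```

```text
t 9.125 P [ 0.695 -0.084  0.199] yaw 1.692 F [-0.3 -0.1 -4.4] w 0.283 q6 -0.41
turn -0.01  shift x 0.02 y -0.01 z 1.65  (yaw 1.693)
turn -0.00  shift x 0.00 y 0.00 z 0.40  (yaw 1.693)
```

Lower the shaft and release it.

Emit:
arm_command --steps "0.02 0 0.5 0 0;0 0 0.5 0 0;0 0 0.5 0 0;0 0 0.3 0 0;0 0 0.15 0 0;0 0 0.1 0 0;0 0 0 0 0;0 0 0 0 0"

```text
time: 10.12
ee_pos: [0.6952, -0.0831, 0.0773]
tool_rot: [[-0.122, 0.992, 0.001], [0.992, 0.122, -0.001], [-0.001, 0.001, -1.0]]
force: [-2.2, -2.1, -1.1]
gripper_width: 0.285
finger_force: 79.8
```

```bash
python3 go.py .6944 -.0829 .076 1.693
python3 - <<'E'
from h import *
s=read_camera("scene")
cv2.imwrite("pics/g2.png",cv2.resize(s["frame"][215:325,270:410,::-1],(700,550),interpolation=cv2.INTER_CUBIC))
E
```

```text
t 10.125 P [ 0.695 -0.083  0.077] yaw 1.694 F [-2.2 -2.1 -1.1] w 0.285 q6 -0.41
turn 0.00  shift x 0.00 y -0.01 z 0.02  (yaw 1.693)
```

View pics/g2.png

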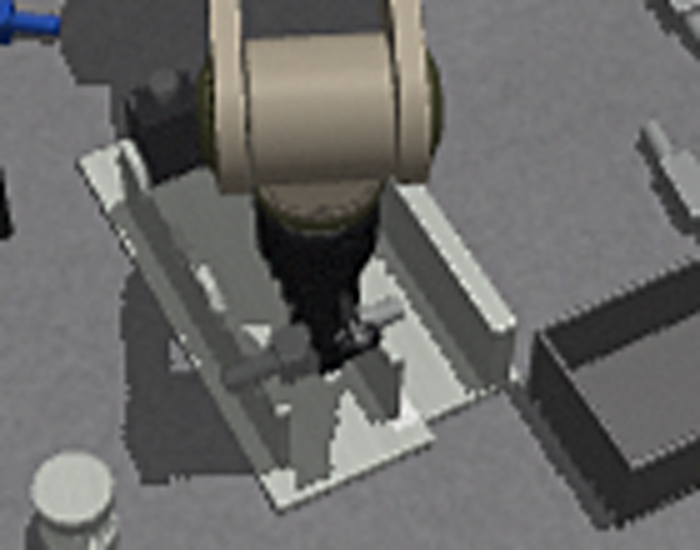

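The crop shows the shaft lying across both rails at the far notch pair, about (310,345), still in the fingers. Release and go for s1.

Emit:
arm_command --steps "0 0 0.02 0 0.45;0 0 0 0 0.45;0 0 -0.3 0 0.45;0 0 -0.6 0 0.45;0 0 -0.6 0 0.45;0 0 -0.5 -0.95 0.6;0 0 0 -0.95 0.6;0 0 0 -0.95 0.6;0 0 0 -0.95 0.6;0 0 0 -0.95 0.6;0 0 0 -0.95 0.6;0 0 0 -0.95 0.6"

```text
time: 11.68
ee_pos: [0.6953, -0.0827, 0.1971]
tool_rot: [[-0.798, 0.602, 0.002], [0.602, 0.798, -0.0], [-0.002, 0.001, -1.0]]
force: [-0.1, 0.9, 0.7]
gripper_width: 0.599
finger_force: 0.0
```

Emit:
arm_command --steps "0 0 0 -0.95 0.6;0 0 0 -0.95 0.6;0 0 0 -0.95 0.6;0 0 0 -0.95 0.6;0 0 0 -0.95 0.6;0 0 0 -0.95 0.6;0 0 0 0 0.6"

```text
time: 12.55
ee_pos: [0.6953, -0.0827, 0.1968]
tool_rot: [[-0.999, -0.033, 0.002], [-0.033, 0.999, -0.0], [-0.002, -0.0, -1.0]]
force: [-0.2, -0.3, -0.0]
gripper_width: 0.602
finger_force: 0.0
```

```bash
python3 go.py .6245 .232 .15 3.167  .6245 .232 .004 3.167
cat > chk.py <<'E'
from m2 import *
C=np.array([.608,-.0935,.122])
def shaft(name,x0,p,zo=.071):
    pose=[C[0]+x0*np.cos(C[2]),C[1]+x0*np.sin(C[2]),C[2]+np.pi/2]
E
python3 - <<'E'
from m2 import *
run([("s1",(.6245,.232,.013),0.02,SH,28)])
E
```

```text
t 12.55 P [ 0.695 -0.083  0.197] yaw -3.109 F [-0.2 -0.3 -0. ] w 0.602 q6 -1.89
turn -26.12  shift x -1.05 y -5.27 z 0.78  (yaw 0.025)
turn -0.00  shift x 0.00 y 0.00 z 2.43  (yaw 0.025)
s1 [0.625  0.232  0.0218] 0.4576468217668056  top [0.6238 0.2316 0.031 ] 0.2624008805062912  scene [0.628  0.2329 0.0472] 0.6466184526608793
```

Emit:
arm_command --steps "0.125 0.66 0 0 0.6;0.125 0.66 0 0 0.6;0.125 0.66 0 0 0.6;0.125 0.66 0 0 0.6;0.125 0.66 0 0 0.6;0.125 0.66 0 0 0.6;0.125 0.66 0.38 0 0.6;0.125 0.66 0.4 0 0.6;0 0 0.6 0 0.6;0 0 0.5 0 0.6;0 0 0 0 0.6"

```text
time: 14.02
ee_pos: [0.6233, 0.2317, 0.0808]
tool_rot: [[-0.999, -0.033, -0.004], [-0.033, 0.999, -0.001], [0.004, -0.001, -1.0]]
force: [0.6, 0.6, 1.0]
gripper_width: 0.602
finger_force: 0.0
```

```bash
sed -i 's/^    y=min(c.*/    c=[v+2*np.pi*k for v in c for k in(-1,0,1)]; y=min(c,key=lambda v:abs(v-a)); d=X-P/' go.py; python3 go.py .6245 .232 .004 3.167 .6245 .232 .2 1.693 .6368 -.09 .2 1.693
```

```text
t 14.025 P [0.623 0.232 0.081] yaw -3.109 F [0.6 0.6 1. ] w 0.602 q6 -1.42
turn 0.06  shift x -0.02 y 0.00 z 1.28  (yaw -3.116)
turn 12.28  shift x 0.00 y 0.00 z -3.27  (yaw -4.590)
turn -0.00  shift x -5.35 y -0.45 z -0.00  (yaw -4.590)
```

Emit:
arm_command --steps "-0.02 0 0.5 0.06 0.6;0 0 0.5 0 0.6;0 0 0.28 0 0.6;0 0 0 0 0.6;0 0 0 0 0.1;0 0 0 0 0.1;0 0 0 0 0;0 0 -0.4 0 0;0 0 -0.6 0.9 0;0 0 -0.6 0.95 0;0 0 -0.6 0.95 0;0 0 -0.6 0.95 0"

```text
time: 15.52
ee_pos: [0.6251, 0.2317, 0.1749]
tool_rot: [[-0.91, 0.414, -0.001], [0.414, 0.91, -0.0], [0.0, -0.001, -1.0]]
force: [0.2, 0.0, -4.3]
gripper_width: 0.285
finger_force: 79.4
```

Emit:
arm_command --steps "0 0 -0.47 0.95 0;0 0 0 0.95 0;0 0 0 0.95 0;0 0 0 0.95 0;0 0 0 0.95 0;0 0 0 0.95 0;0 0 0 0.95 0;0 0 0 0.95 0;0 0 0 0.93 0;0 0 0 0 0"

```text
time: 16.77
ee_pos: [0.6252, 0.2318, 0.2018]
tool_rot: [[-0.125, 0.992, -0.001], [0.992, 0.125, -0.0], [-0.0, -0.001, -1.0]]
force: [-0.5, -0.0, -4.7]
gripper_width: 0.281
finger_force: 79.4
```

```bash
python3 go.py .6368 -.09 .2 1.693
```

```text
t 16.775 P [0.625 0.232 0.202] yaw 1.696 F [-0.5 -0.  -4.7] w 0.281 q6 0.05
turn 0.02  shift x -5.35 y -0.46 z 0.03  (yaw 1.693)
```

Emit:
arm_command --steps "-0.67 -0.06 0 0 0;-0.67 -0.06 0 0 0;-0.67 -0.06 0 0 0;-0.67 -0.06 0 0 0;-0.67 -0.06 0 0 0;-0.67 -0.06 0 0 0;-0.67 -0.06 0 0 0;-0.66 -0.04 0 0.02 0;0 0 0.5 0 0;0 0 0.5 0 0;0 0 0 0 0"

```text
time: 18.15
ee_pos: [0.6366, -0.0898, 0.1398]
tool_rot: [[-0.123, 0.992, -0.005], [0.992, 0.123, 0.002], [0.002, -0.005, -1.0]]
force: [-0.3, 0.7, -4.7]
gripper_width: 0.283
finger_force: 79.4
```

```bash
python3 go.py .6368 -.09 .0765 1.693
```

```text
t 18.15 P [ 0.637 -0.09   0.14 ] yaw 1.694 F [-0.3  0.7 -4.7] w 0.283 q6 -0.45
turn 0.01  shift x -0.00 y 0.00 z 1.05  (yaw 1.693)
```

Emit:
arm_command --steps "0 0 0.5 0 0;0 0 0.3 0 0;0 0 0.15 0 0;0 0 0.1 0 0;0 0 0 0 0;0 0 0 0 0"

```text
time: 18.9
ee_pos: [0.638, -0.0901, 0.0806]
tool_rot: [[-0.122, 0.993, 0.001], [0.993, 0.122, -0.001], [-0.001, 0.001, -1.0]]
force: [-5.4, 0.1, 3.3]
gripper_width: 0.285
finger_force: 80.5
```

Emit:
arm_command --steps "0 0 0.02 0 0.42;0 0 0 0 0.42;0 0 -0.3 0 0.42;0 0 -0.6 0 0.42;0 0 -0.6 0 0.42;0 0 -0.5 -0.95 0.6;0 0 0 -0.95 0.6;0 0 0 -0.95 0.6;0 0 0 -0.95 0.6;0 0 0 -0.95 0.6;0 0 0 -0.95 0.6;0 0 0 -0.95 0.6"

```text
time: 20.4
ee_pos: [0.6381, -0.0901, 0.1994]
tool_rot: [[-0.798, 0.603, 0.002], [0.603, 0.798, -0.001], [-0.002, 0.001, -1.0]]
force: [-0.7, 0.2, -0.2]
gripper_width: 0.602
finger_force: 0.0
```

Emit:
arm_command --steps "0 0 0 -0.95 0.6;0 0 0 -0.95 0.6;0 0 0 -0.95 0.6;0 0 0 -0.95 0.6;0 0 0 -0.95 0.6;0 0 0 -0.95 0.6;0 0 0 0 0.6"

```text
time: 21.28
ee_pos: [0.638, -0.0901, 0.199]
tool_rot: [[-0.999, -0.032, 0.002], [-0.032, 0.999, -0.0], [-0.002, -0.001, -1.0]]
force: [-0.4, -0.0, 0.2]
gripper_width: 0.601
finger_force: 0.0
```

```bash
python3 - <<'E'
from m2 import *
run([("s2",(.445,.31,.013),.05,SH,32)])
E
python3 go.py .446 .3066 .15 3.199
```

```text
s2 [0.4461 0.3069 0.0463] 0.22342125959030879  top [0.4464 0.3064 0.06  ] 0.2203092408038937  scene [0.4468 0.3071 0.0221] 0.22448806041227287
t 21.375 P [ 0.638 -0.09   0.199] yaw -3.111 F [-0.4 -0.4  0.2] w 0.6 q6 -1.92
turn -0.22  shift x 2.81 y 6.78 z 0.81  (yaw -3.084)
```

Emit:
arm_command --steps "0.26 0.62 0 -0.22 0.6;0.26 0.62 0 0 0.6;0.26 0.62 0 0 0.6;0.26 0.62 0 0 0.6;0.26 0.62 0 0 0.6;0.26 0.62 0 0 0.6;0.26 0.62 0 0 0.6;0.26 0.62 0 0 0.6;0.26 0.62 0 0 0.6;0.26 0.62 0.3 0 0.6;0.21 0.58 0.5 0 0.6;0 0 0 0 0.6"

```text
time: 22.88
ee_pos: [0.4446, 0.3078, 0.1482]
tool_rot: [[-0.998, -0.061, -0.003], [-0.061, 0.998, -0.001], [0.003, -0.001, -1.0]]
force: [-0.3, -0.4, 0.3]
gripper_width: 0.603
finger_force: 0.0
```

```bash
python3 go.py .4463 .3067 .004 3.195 .4463 .3067 .2 1.693 .5777 -.097 .2 1.693
```

```text
t 22.875 P [0.445 0.308 0.148] yaw -3.081 F [-0.3 -0.4  0.3] w 0.603 q6 -1.24
turn 0.06  shift x -0.03 y -0.02 z 2.40  (yaw -3.088)
turn 12.52  shift x 0.00 y 0.00 z -3.27  (yaw -4.590)
turn -0.00  shift x -6.95 y 1.35 z -0.00  (yaw -4.590)
```

Emit:
arm_command --steps "-0.03 -0.02 0.5 0.06 0.6;0 0 0.5 0 0.6;0 0 0.5 0 0.6;0 0 0.5 0 0.6;0 0 0.4 0 0.6;0 0 0 0 0.6;0 0 0 0 0.1;0 0 0 0 0.1;0 0 0 0 0;0 0 -0.4 0 0;0 0 -0.6 0.9 0;0 0 -0.6 0.95 0"

```text
time: 24.38
ee_pos: [0.4482, 0.3052, 0.1035]
tool_rot: [[-0.985, 0.173, 0.0], [0.173, 0.985, -0.0], [-0.0, -0.0, -1.0]]
force: [0.9, 1.0, -3.4]
gripper_width: 0.286
finger_force: 79.2
```

Emit:
arm_command --steps "0 0 -0.6 0.97 0;0 0 -0.6 0.97 0;0 0 -0.47 0.97 0;0 0 0 0.97 0;0 0 0 0.97 0;0 0 0 0.97 0;0 0 0 0.97 0;0 0 0 0.97 0;0 0 0 0.97 0;0 0 0 0.97 0;0 0 0 0.97 0;0 0 0 0 0"

```text
time: 25.88
ee_pos: [0.4481, 0.3052, 0.2024]
tool_rot: [[-0.121, 0.993, 0.0], [0.993, 0.121, -0.0], [-0.0, 0.0, -1.0]]
force: [0.4, 0.2, -3.6]
gripper_width: 0.286
finger_force: 79.3
```

```bash
python3 go.py .5777 -.097 .2 1.693
```

```text
t 25.875 P [0.448 0.305 0.202] yaw 1.692 F [ 0.4  0.2 -3.6] w 0.286 q6 0.26
turn -0.01  shift x -6.92 y 1.33 z 0.04  (yaw 1.693)
```

Emit:
arm_command --steps "-0.63 0.12 0 0 0;-0.63 0.12 0 0 0;-0.63 0.12 0 0 0;-0.63 0.12 0 0 0;-0.63 0.12 0 0 0;-0.63 0.12 0 0 0;-0.63 0.12 0 0 0;-0.63 0.12 0 0 0;-0.63 0.12 0 0 0;-0.63 0.12 0 0 0;-0.62 0.13 0.5 0 0;0 0 0.5 0 0"

```text
time: 27.38
ee_pos: [0.5777, -0.0997, 0.1413]
tool_rot: [[-0.12, 0.993, 0.001], [0.993, 0.12, -0.001], [-0.001, 0.001, -1.0]]
force: [-0.1, 1.1, -3.4]
gripper_width: 0.286
finger_force: 79.3
```

```bash
python3 go.py .5777 -.097 .0765 1.693
```

```text
t 27.375 P [ 0.578 -0.1    0.141] yaw 1.691 F [-0.1  1.1 -3.4] w 0.286 q6 -0.49
turn -0.02  shift x 0.05 y 0.01 z 1.08  (yaw 1.693)
```

Emit:
arm_command --steps "0.05 0 0.5 0 0;0 0 0.3 0 0;0 0 0.18 0 0;0 0 0.1 0 0;0 0 0 0 0;0 0 0 0 0"

```text
time: 28.12
ee_pos: [0.5785, -0.0944, 0.0789]
tool_rot: [[-0.121, 0.993, 0.005], [0.993, 0.121, -0.001], [-0.002, 0.004, -1.0]]
force: [4.8, 1.4, 5.5]
gripper_width: 0.281
finger_force: 80.5
```

Emit:
arm_command --steps "0 0 0.02 0 0.42;0 0 0 0 0.42;0 0 -0.3 0 0.42;0 0 -0.6 0 0.42;0 0 -0.6 0 0.42;0 0 -0.5 -0.95 0.6;0 0 0 -0.95 0.6;0 0 0 -0.95 0.6;0 0 0 -0.95 0.6;0 0 0 -0.95 0.6;0 0 0 -0.95 0.6;0 0 0 -0.95 0.6"

```text
time: 29.62
ee_pos: [0.577, -0.0942, 0.1972]
tool_rot: [[-0.797, 0.604, 0.001], [0.604, 0.797, -0.0], [-0.001, 0.0, -1.0]]
force: [-0.3, -0.5, -0.2]
gripper_width: 0.599
finger_force: 0.0
```

Emit:
arm_command --steps "0 0 0 -0.95 0.6;0 0 0 -0.95 0.6;0 0 0 -0.95 0.6;0 0 0 -0.95 0.6;0 0 0 -0.95 0.6;0 0 0 -0.95 0.6;0 0 0 -0.7 0.6;0 0 0 0 0.6"

```text
time: 30.62
ee_pos: [0.577, -0.0942, 0.1969]
tool_rot: [[-0.993, -0.115, 0.001], [-0.115, 0.993, -0.0], [-0.001, -0.0, -1.0]]
force: [-0.0, 0.3, -0.1]
gripper_width: 0.601
finger_force: 0.0
```

```bash
python3 go.py .605 .341 .12 3.264;  python3 - <<'E'
from h import *
s=read_camera("scene")
cv2.imwrite("pics/g3.png",cv2.resize(s["frame"][215:325,270:410,::-1],(700,550),interpolation=cv2.INTER_CUBIC))
E
```

```text
t 30.625 P [ 0.577 -0.094  0.197] yaw -3.027 F [-0.   0.3 -0.1] w 0.601 q6 -2.05
turn -0.06  shift x -1.35 y 7.14 z 1.28  (yaw -3.019)
```

View pics/g3.png

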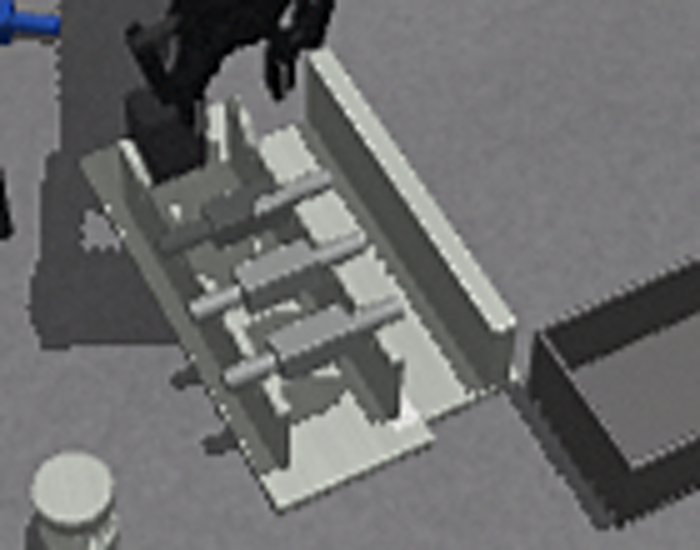

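Three shafts lie across the rails at about (245,210), (285,270) and (315,340) in the crop, all looking seated. Now the hubs.

Emit:
arm_command --steps "-0.123 0.65 0 -0.06 0.6;-0.123 0.65 0 0 0.6;-0.123 0.65 0 0 0.6;-0.123 0.65 0 0 0.6;-0.123 0.65 0 0 0.6;-0.123 0.65 0 0 0.6;-0.123 0.65 0 0 0.6;-0.123 0.65 0 0 0.6;-0.123 0.65 0.2 0 0.6;-0.123 0.65 0.5 0 0.6;-0.12 0.64 0.58 0 0.6;0 0 0 0 0.6"

```text
time: 32.17
ee_pos: [0.6033, 0.3428, 0.1157]
tool_rot: [[-0.992, -0.124, -0.005], [-0.124, 0.992, -0.002], [0.006, -0.001, -1.0]]
force: [0.2, -0.6, 0.3]
gripper_width: 0.598
finger_force: 0.0
```

```bash
python3 go.py .605 .341 .017 3.264 .605 .341 .18 3.264 .6534 .0309 .18 3.264
```

```text
t 32.175 P [0.603 0.343 0.116] yaw -3.017 F [ 0.2 -0.6  0.3] w 0.598 q6 -1.35
turn 0.02  shift x -0.02 y -0.03 z 1.65  (yaw -3.019)
turn -0.00  shift x 0.00 y 0.00 z -2.72  (yaw -3.019)
turn -0.00  shift x -0.17 y -5.23 z -0.00  (yaw -3.019)
```

Emit:
arm_command --steps "0 0 0.5 0 0.6;0 0 0.5 0 0.6;0 0 0.4 0 0.6;0 0 0.15 0 0.6;0 0 0 0 0.6;0 0 0 0 0.6"

```text
time: 32.92
ee_pos: [0.606, 0.3409, 0.0277]
tool_rot: [[-0.993, -0.122, 0.002], [-0.122, 0.993, 0.001], [-0.002, 0.0, -1.0]]
force: [0.8, -0.4, -0.4]
gripper_width: 0.6
finger_force: 0.0
```

```bash
python3 go.py .605 .341 .017 3.264
```

```text
t 32.925 P [0.606 0.341 0.028] yaw -3.019 F [ 0.8 -0.4 -0.4] w 0.6 q6 -1.35
turn -0.00  shift x 0.02 y 0.00 z 0.18  (yaw -3.019)
```

Emit:
arm_command --steps "0 0 0.18 0 0.6;0 0 0 0 0.6;0 0 0 0 0.1;0 0 0 0 0;0 0 0 0 0;0 0 -0.5 0 0;0 0 -0.6 0 0;0 0 -0.6 0 0;0 0 -0.6 0 0;0 0 -0.4 0 0;0 0 0 0 0" --newtons 50

```text
time: 34.3
ee_pos: [0.6057, 0.3411, 0.1789]
tool_rot: [[-0.992, -0.123, 0.003], [-0.123, 0.992, 0.001], [-0.003, 0.001, -1.0]]
force: [0.5, -0.6, -1.6]
gripper_width: 0.284
finger_force: 49.2
```

```bash
python3 go.py .652 .0309 .18 3.264
```

```text
t 34.3 P [0.606 0.341 0.179] yaw -3.019 F [ 0.5 -0.6 -1.6] w 0.284 q6 -1.35
turn 0.00  shift x -0.13 y -5.23 z -0.02  (yaw -3.019)
```

Emit:
arm_command --steps "-0.016 -0.65 0 0 0;-0.016 -0.65 0 0 0;-0.016 -0.65 0 0 0;-0.016 -0.65 0 0 0;-0.016 -0.65 0 0 0;-0.016 -0.65 0 0 0;-0.016 -0.65 0 0 0;-0.016 -0.68 0 0 0;0 0 0.5 0 0;0 0 0.3 0 0;0 0 0 0 0;0 0 0 0 0"

```text
time: 35.8
ee_pos: [0.6516, 0.0308, 0.13]
tool_rot: [[-0.992, -0.123, 0.001], [-0.123, 0.992, -0.0], [-0.001, -0.0, -1.0]]
force: [0.1, -0.0, -1.5]
gripper_width: 0.282
finger_force: 49.3
```

```bash
python3 go.py .652 .0309 .103 3.264
```

```text
t 35.8 P [0.652 0.031 0.13 ] yaw -3.018 F [ 0.1 -0.  -1.5] w 0.282 q6 -1.83
turn 0.01  shift x -0.01 y -0.00 z 0.45  (yaw -3.019)
```

Emit:
arm_command --steps "0 0 0.25 0 0;0 0 0.15 0 0;0 0 0.05 0 0;0 0 0 0 0;0 0 0 0 0"

```text
time: 36.42
ee_pos: [0.6514, 0.0303, 0.1027]
tool_rot: [[-0.992, -0.122, 0.001], [-0.122, 0.992, -0.0], [-0.001, -0.0, -1.0]]
force: [-0.0, -0.1, -1.3]
gripper_width: 0.282
finger_force: 49.3
```

```bash
python3 go.py .652 .0309 .102 3.264
python3 - <<'E'
from h import *
s=read_camera("scene")
cv2.imwrite("pics/g4.png",cv2.resize(s["frame"][215:325,300:440,::-1],(700,550),interpolation=cv2.INTER_CUBIC))
E
```

```text
t 36.425 P [0.651 0.03  0.103] yaw -3.019 F [-0.  -0.1 -1.3] w 0.282 q6 -1.83
turn 0.00  shift x -0.01 y 0.01 z 0.01  (yaw -3.019)
```

View pics/g4.png

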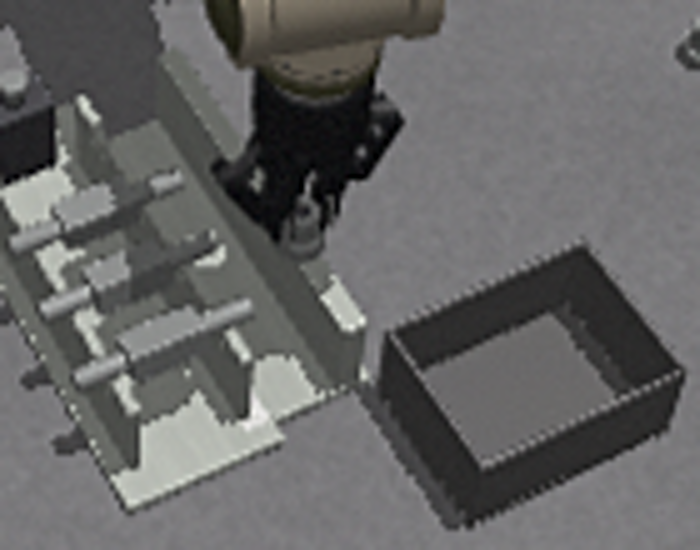

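The crop shows the hub at (305,235), held over the ledge near its middle line. Lower a hair, release, go to h2.

Emit:
arm_command --steps "0 0 0.02 0 0;0 0 0 0 0.28;0 0 0 0 0.45;0 0 0 0 0.45;0 0 -0.3 0 0.45;0 0 -0.6 0 0.5;0 0 -0.6 0 0.6;0 0 0 0 0.6"

```text
time: 37.48
ee_pos: [0.6525, 0.0303, 0.1957]
tool_rot: [[-0.992, -0.123, 0.007], [-0.123, 0.992, -0.001], [-0.007, -0.002, -1.0]]
force: [0.7, 0.9, -0.4]
gripper_width: 0.599
finger_force: 0.0
```

Emit:
arm_command --steps "0.1 0.65 0 0 0.6;0.1 0.65 0 0 0.6;0.1 0.65 0 0 0.6;0.1 0.65 0 0 0.6;0.1 0.65 0 0 0.6;0.1 0.65 0 0 0.6;0.1 0.65 0 0 0.6;0.1 0.65 0 0 0.6;0.1 0.65 0.3 0 0.6;0.1 0.65 0.5 0 0.6;0.05 0.15 0.5 0 0.6;0 0 0 0 0.6"

```text
time: 38.98
ee_pos: [0.5383, 0.4186, 0.1107]
tool_rot: [[-0.992, -0.124, -0.005], [-0.124, 0.992, -0.002], [0.005, -0.002, -1.0]]
force: [0.1, -0.2, 0.4]
gripper_width: 0.601
finger_force: 0.0
```

```bash
python3 go.py .5405 .4184 .017 3.264
```

```text
t 38.975 P [0.538 0.419 0.111] yaw -3.018 F [ 0.1 -0.2  0.4] w 0.601 q6 -1.21
turn 0.01  shift x -0.04 y -0.01 z 1.56  (yaw -3.019)
```

Emit:
arm_command --steps "-0.02 0 0.5 0 0.6;0 0 0.5 0 0.6;0 0 0.4 0 0.6;0 0 0.1 0 0.6;0 0 0 0 0.6;0 0 0 0 0.6"

```text
time: 39.72
ee_pos: [0.5418, 0.419, 0.0248]
tool_rot: [[-0.992, -0.122, 0.002], [-0.122, 0.992, 0.001], [-0.002, 0.001, -1.0]]
force: [-0.6, 0.6, -0.7]
gripper_width: 0.602
finger_force: 0.0
```

```bash
python3 go.py .5405 .4184 .017 3.264 .5405 .4184 .18 3.264 .5926 .0236 .18 3.264
```

```text
t 39.725 P [0.542 0.419 0.025] yaw -3.019 F [-0.6  0.6 -0.7] w 0.602 q6 -1.21
turn 0.00  shift x 0.02 y -0.01 z 0.13  (yaw -3.019)
turn -0.00  shift x 0.00 y 0.00 z -2.72  (yaw -3.019)
turn -0.00  shift x -0.06 y -6.64 z -0.00  (yaw -3.019)
```

Emit:
arm_command --steps "0.02 -0.01 0.13 0 0.6;0 0 0 0 0.6;0 0 0 0 0.1;0 0 0 0 0;0 0 0 0 0;0 0 -0.5 0 0;0 0 -0.6 0 0;0 0 -0.6 0 0;0 0 -0.6 0 0;0 0 -0.4 0 0;0 0 0 0 0"

```text
time: 41.1
ee_pos: [0.5404, 0.4183, 0.1787]
tool_rot: [[-0.992, -0.123, 0.003], [-0.123, 0.992, 0.001], [-0.003, 0.001, -1.0]]
force: [0.3, -0.1, -1.9]
gripper_width: 0.284
finger_force: 49.2
```

Emit:
arm_command --steps "0 -0.66 0 0 0;0 -0.66 0 0 0;0 -0.66 0 0 0;0 -0.66 0 0 0;0 -0.66 0 0 0;0 -0.66 0 0 0;0 -0.66 0 0 0;0 -0.66 0 0 0;-0.03 -0.66 0 0 0;-0.03 -0.7 0 0 0;0 0 0.5 0 0;0 0 0 0 0"

```text
time: 42.6
ee_pos: [0.5906, 0.0231, 0.144]
tool_rot: [[-0.993, -0.122, -0.007], [-0.122, 0.993, 0.001], [0.007, 0.002, -1.0]]
force: [0.7, -0.2, -1.6]
gripper_width: 0.285
finger_force: 49.4
```

```bash
python3 go.py .5926 .0236 .103 3.264
```

```text
t 42.6 P [0.591 0.023 0.144] yaw -3.019 F [ 0.7 -0.2 -1.6] w 0.285 q6 -1.85
turn -0.00  shift x -0.03 y 0.00 z 0.68  (yaw -3.019)
```

Emit:
arm_command --steps "0 0 0.4 0 0;0 0 0.25 0 0;0 0 0.08 0 0;0 0 0 0 0;0 0 0 0 0"

```text
time: 43.22
ee_pos: [0.5927, 0.0231, 0.1043]
tool_rot: [[-0.992, -0.123, 0.001], [-0.123, 0.992, -0.0], [-0.001, -0.0, -1.0]]
force: [-0.6, -0.2, -1.2]
gripper_width: 0.277
finger_force: 49.4
```

```bash
python3 go.py .5926 .0236 .1015 3.264 .5926 .0236 .19 3.264 .4435 .4173 .19 3.264
```

```text
t 43.225 P [0.593 0.023 0.104] yaw -3.019 F [-0.6 -0.2 -1.2] w 0.277 q6 -1.85
turn 0.00  shift x 0.00 y 0.01 z 0.05  (yaw -3.019)
turn -0.00  shift x 0.00 y 0.00 z -1.47  (yaw -3.019)
turn -0.00  shift x 1.67 y 6.82 z -0.00  (yaw -3.019)
```

Emit:
arm_command --steps "0 0 0.04 0 0;0 0 0 0 0.28;0 0 0 0 0.45;0 0 0 0 0.45;0 0 -0.3 0 0.45;0 0 -0.6 0 0.5;0 0 -0.6 0 0.6;0 0 0 0 0.6"

```text
time: 44.22
ee_pos: [0.5935, 0.023, 0.194]
tool_rot: [[-0.992, -0.123, 0.006], [-0.123, 0.992, -0.001], [-0.006, -0.002, -1.0]]
force: [0.5, -0.1, 0.2]
gripper_width: 0.6
finger_force: 0.0
```

Emit:
arm_command --steps "0.15 0.62 0 0 0.6;0.15 0.62 0 0 0.6;0.15 0.62 0 0 0.6;0.15 0.62 0 0 0.6;0.15 0.62 0 0 0.6;0.15 0.62 0 0 0.6;0.15 0.62 0 0 0.6;0.15 0.62 0 0 0.6;0.15 0.62 0.3 0 0.6;0.15 0.62 0.5 0 0.6;0.17 0.62 0.5 0 0.6;0 0 0 0 0.6"

```text
time: 45.72
ee_pos: [0.4401, 0.4179, 0.1096]
tool_rot: [[-0.992, -0.126, -0.005], [-0.125, 0.992, -0.003], [0.005, -0.002, -1.0]]
force: [0.9, 0.8, 0.4]
gripper_width: 0.599
finger_force: 0.0
```

Emit:
arm_command --steps "0 0 0.5 0 0.6;0 0 0.5 0 0.6;0 0 0.4 0 0.6;0 0 0 0 0.6;0 0 0 0 0.6"

```text
time: 46.35
ee_pos: [0.4435, 0.417, 0.0303]
tool_rot: [[-0.993, -0.122, 0.002], [-0.122, 0.993, 0.001], [-0.002, 0.001, -1.0]]
force: [0.0, 0.4, 1.0]
gripper_width: 0.6
finger_force: 0.0
```

```bash
python3 go.py .4435 .4173 .017 3.264 .4435 .4173 .18 3.264 .533 .0163 .18 3.264; python3 -c "
from m2 import *
run([('h3',(.4437,.4174,.018),0,HU,13)])"
```

```text
t 46.35 P [0.444 0.417 0.03 ] yaw -3.019 F [0.  0.4 1. ] w 0.6 q6 -1.13
turn -0.00  shift x -0.00 y 0.01 z 0.22  (yaw -3.019)
turn -0.00  shift x 0.00 y 0.00 z -2.72  (yaw -3.019)
turn -0.00  shift x -0.66 y -6.82 z -0.00  (yaw -3.019)
h3 [ 0.4598  0.4319 -0.2816] 0.6891489391236298  top [ 0.4597  0.4288 -0.1894] 0.534927084492931  scene [ 0.4658  0.4423 -0.7815] 0.7595997712978846
```

Emit:
arm_command --steps "0 0 0.2 0 0.6;0 0 0 0 0.6;0 0 0 0 0.1;0 0 0 0 0;0 0 0 0 0;0 0 -0.5 0 0;0 0 -0.6 0 0;0 0 -0.6 0 0;0 0 -0.6 0 0;0 0 -0.4 0 0;0 0 0 0 0"

```text
time: 47.82
ee_pos: [0.4432, 0.4173, 0.1803]
tool_rot: [[-0.992, -0.123, 0.002], [-0.123, 0.992, 0.002], [-0.003, 0.001, -1.0]]
force: [-0.6, 0.5, -1.5]
gripper_width: 0.277
finger_force: 49.2
```

Emit:
arm_command --steps "-0.06 -0.62 0 0 0;-0.06 -0.62 0 0 0;-0.06 -0.62 0 0 0;-0.06 -0.62 0 0 0;-0.06 -0.62 0 0 0;-0.06 -0.62 0 0 0;-0.06 -0.62 0 0 0;-0.06 -0.62 0 0 0;-0.06 -0.62 0 0 0;-0.06 -0.62 0 0 0;-0.06 -0.62 0 0 0;0 0 0.5 0 0"

```text
time: 49.32
ee_pos: [0.533, 0.0134, 0.1486]
tool_rot: [[-0.993, -0.12, 0.002], [-0.12, 0.993, -0.001], [-0.002, -0.001, -1.0]]
force: [-0.6, -0.3, -2.1]
gripper_width: 0.283
finger_force: 49.5
```

Emit:
arm_command --steps "0 0 0.4 0 0;0 0 0.2 0 0;0 0 0 0 0;0 0 0 0 0"

```text
time: 49.82
ee_pos: [0.5325, 0.0157, 0.1138]
tool_rot: [[-0.992, -0.123, 0.001], [-0.123, 0.992, -0.0], [-0.001, -0.0, -1.0]]
force: [-0.2, 0.4, -1.1]
gripper_width: 0.28
finger_force: 49.5
```

```bash
python3 go.py .533 .0163 .103 3.264
```

```text
t 49.825 P [0.533 0.016 0.114] yaw -3.019 F [-0.2  0.4 -1.1] w 0.28 q6 -1.88
turn 0.01  shift x -0.01 y 0.01 z 0.18  (yaw -3.019)
```

Emit:
arm_command --steps "0 0 0.1 0 0;0 0 0.08 0 0;0 0 0 0 0;0 0 0 0 0.28;0 0 0 0 0.45;0 0 0 0 0.45;0 0 -0.3 0 0.45;0 0 -0.6 0 0.5;0 0 -0.6 0 0.6;0 0 -0.3 0 0.6;0 0.6 0 0 0.6;0 0.6 0 0 0.6"

```text
time: 51.32
ee_pos: [0.5232, 0.0878, 0.2104]
tool_rot: [[-0.993, -0.122, 0.0], [-0.122, 0.993, 0.0], [-0.0, -0.0, -1.0]]
force: [-0.1, -0.8, 0.9]
gripper_width: 0.599
finger_force: 0.0
```

Emit:
arm_command --steps "0 0.6 0 0 0.6;0 0.6 0 0 0.6;0 0 0 0 0.6"

```text
time: 51.7
ee_pos: [0.514, 0.1603, 0.2102]
tool_rot: [[-0.992, -0.125, -0.0], [-0.125, 0.992, 0.0], [0.0, 0.0, -1.0]]
force: [0.0, -0.0, 0.1]
gripper_width: 0.603
finger_force: 0.0
```

```bash
cat > m3.py <<'E'
from m2 import *
C=[.607,-.0935,.122]
# mallet: white head + brown handle masks
for k,p in (("top",t),("scene",s)):
    hsv=cv2.cvtColor(p["frame"],cv2.COLOR_RGB2HSV); c=px(p,T([.445,-.28,1.45],[(-.09,0,.046)]))[0]
    yy,xx=np.mgrid[:480,:640]; w=(abs(xx-c[0])<50)&(abs(yy-c[1])<35)
    m=w&(((hsv[...,0]<20)&(hsv[...,1]>80)&(hsv[...,2]>50))|((hsv[...,2]>175)&(hsv[...,1]<40)))
    m=cv2.morphologyEx(m.astype(np.uint8),cv2.MORPH_OPEN,np.ones((2,2)))
    r=fit([(p,m.astype(float))],[.447,-.28,1.45],MA); print("mallet",k,*r)
    pb=px(p,T(r[0],[(0,0,.086),(-.185,0,.058)])); print(pb.round(1).tolist())
a=[cv2.resize(s["frame"][205:325,270:430,::-1],(400,300),interpolation=cv2.INTER_CUBIC),
   cv2.resize(t["frame"][150:270,240:400,::-1],(400,300),interpolation=cv2.INTER_CUBIC),
   cv2.resize(t["frame"][240:312,370:466,::-1],(400,300),interpolation=cv2.INTER_CUBIC),
   cv2.resize(s["frame"][224:296,190:286,::-1],(400,300),interpolation=cv2.INTER_CUBIC)]
cv2.imwrite("pics/all.png",np.vstack([np.hstack(a[:2]),np.hstack(a[2:])]))
E
python3 m3.py; python3 go.py
```

```text
mallet top [ 0.4418 -0.2749  1.4396] 0.1975144389438943
[[393.1, 271.4], [460.6, 279.0]]
mallet scene [ 0.446  -0.2733  1.4228] 0.38853709521655677
[[257.6, 243.2], [206.5, 256.5]]
t 51.8 P [0.515 0.158 0.21 ] yaw -3.018 F [0.5 0.1 0.1] w 0.603 q6 -1.61
```

View pics/all.png

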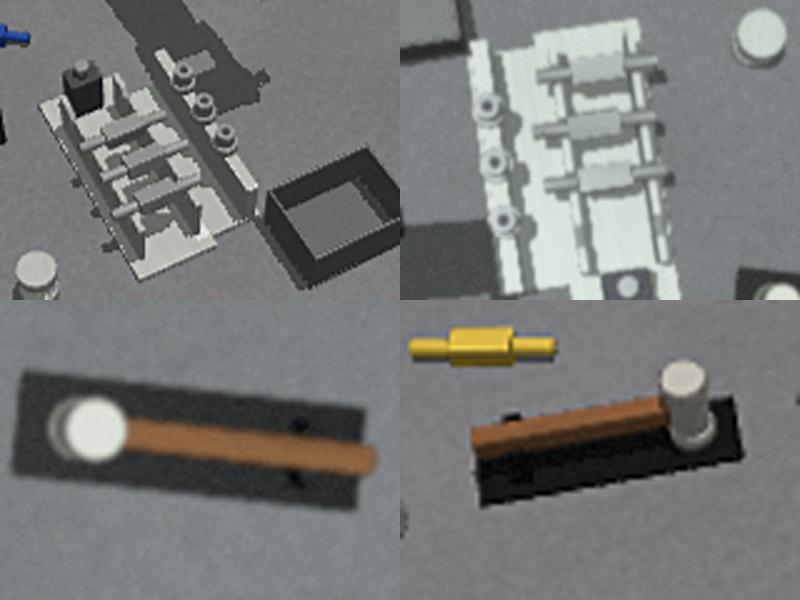

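All three shafts and three hubs are in place. The hubs are at about (487,108), (494,162) and (504,220) in the upper right crop. The mallet stands on its rest with the head at top pixel (393,271). Turn for the mallet grip and verify poses.

Emit:
arm_command --steps "0 0 0 0.95 0.6;0 0 0 0.95 0.6;0 0 0 0.95 0.6;0 0 0 0.95 0.6;0 0 0 0.95 0.6;0 0 0 0.95 0.6;0 0 0 0.95 0.6;0 0 0 0.95 0.6;0 0 0 0.95 0.6;0 0 0 0.95 0.6;0 0 0 0.95 0.6;0 0 0 0.95 0.6"

```text
time: 53.3
ee_pos: [0.5148, 0.1574, 0.2103]
tool_rot: [[-0.315, 0.949, -0.0], [0.949, 0.315, -0.0], [-0.0, -0.0, -1.0]]
force: [0.3, -0.4, -0.2]
gripper_width: 0.599
finger_force: 0.0
```

Emit:
arm_command --steps "0 0 0 0.95 0.6;0 0 0 0.95 0.6;0 0 0 0.95 0.6;0 0 0 0.95 0.6;0 0 0 0 0.6"

```text
time: 53.92
ee_pos: [0.5148, 0.1576, 0.2102]
tool_rot: [[0.13, 0.991, -0.0], [0.991, -0.13, -0.0], [-0.0, -0.0, -1.0]]
force: [0.0, 0.5, -0.6]
gripper_width: 0.598
finger_force: 0.0
```

```bash
cat > m4.py <<'E'
from m2 import *
C=np.array([.607,-.0935,.122])
# handle axis from top view: brown pixels, fitted line at z=.058
hsv=cv2.cvtColor(t["frame"],cv2.COLOR_RGB2HSV); m=(hsv[...,0]<20)&(hsv[...,1]>80)&(hsv[...,2]>50)
m[:, :395]=0; m[:,475:]=0; m[:255]=0; m[295:]=0
y,x=np.nonzero(m); W=np.array([atz(t,(a,b),.055)[:2] for a,b in zip(x,y)])
print("handle n",len(W)); vx,vy,x0,y0=cv2.fitLine(W.astype(np.float32),cv2.DIST_L2,0,.001,.001).ravel()
a=np.arctan2(vy,vx); a=a if a>0 else a+np.pi; print("yaw",a,"through",x0,y0,"ends",W[:,1].min(),W[:,1].max(),"x at y=-.316:",x0+(-.316-y0)*vx/vy)
print("head top", atz(t,(392.9,271.3),.086), "head by net", [(d["score"],atz(t,uv(d),.006)[:2]) for d in tip_of(t,"mallet")])
Mi=np.array([[np.cos(C[2]),np.sin(C[2])],[-np.sin(C[2]),np.cos(C[2])]])
for n,x,y,parts,zo,r in [("n3",.087,0,SH,.071,0),("n2",.029,0,SH,.071,0),("n1",-.029,0,SH,.071,0)]:
    g=cv2.cvtColor(t["frame"],cv2.COLOR_RGB2GRAY)
    X=T(C,[(x,y,.097)]); print(n,"expected px",px(t,X)[0].round(1), "found",[uv(d).round(1).tolist() for d in spot_in(t,"shaft_A") if np.hypot(*(uv(d)-px(t,X)[0]))<10])
E
python3 m4.py; python3 go.py .4363 -.3161 .21 1.435 .4363 -.3161 .027 1.435
```

```text
handle n 497
yaw 1.4364787 through 0.43041265 -0.37723187 ends -0.45529957336447824 -0.2980110331253218 x at y=-.316: 0.438687
head top [ 0.4422 -0.2743  0.086 ] head by net [(0.65, array([ 0.4624, -0.1241])), (0.49, array([0.6016, 0.0242])), (0.32, array([ 0.5903, -0.0925]))]
n3 expected px [317.6 177. ] found [[317.3, 176.5]]
n2 expected px [320.8 198.7] found []
n1 expected px [324.  220.5] found []
t 54.225 P [0.515 0.158 0.21 ] yaw 1.441 F [-0.3  0.1 -0.1] w 0.603 q6 0.21
turn 0.05  shift x -8.01 y -0.22 z 0.00  (yaw 1.435)
turn -0.00  shift x 0.00 y 0.00 z 3.05  (yaw 1.435)
```

Emit:
arm_command --steps "-0.64 -0.016 0 0.05 0.6;-0.64 -0.016 0 0 0.6;-0.64 -0.016 0 0 0.6;-0.64 -0.016 0 0 0.6;-0.64 -0.016 0 0 0.6;-0.64 -0.016 0 0 0.6;-0.64 -0.016 0 0 0.6;-0.64 -0.016 0 0 0.6;-0.64 -0.016 0 0 0.6;-0.64 -0.016 0 0 0.6;-0.64 -0.016 0 0 0.6;-0.64 -0.016 0 0 0.6"

```text
time: 55.72
ee_pos: [0.4403, -0.2976, 0.2104]
tool_rot: [[0.135, 0.991, 0.0], [0.991, -0.135, -0.0], [-0.0, 0.0, -1.0]]
force: [0.3, -0.2, 0.9]
gripper_width: 0.602
finger_force: 0.0
```

Emit:
arm_command --steps "-0.33 0 0 0 0.6;0 0 0.5 0 0.6;0 0 0.5 0 0.6;0 0 0 0 0.6;0 0 0 0 0.6"

```text
time: 56.35
ee_pos: [0.4386, -0.3161, 0.1516]
tool_rot: [[0.135, 0.991, 0.001], [0.991, -0.135, -0.001], [-0.001, 0.001, -1.0]]
force: [0.4, -0.4, 0.5]
gripper_width: 0.596
finger_force: 0.0
```

```bash
python3 go.py .4375 -.3161 .027 1.435
```

```text
t 56.35 P [ 0.439 -0.316  0.152] yaw 1.435 F [ 0.4 -0.4  0.5] w 0.596 q6 -0.71
turn 0.00  shift x -0.00 y -0.02 z 2.08  (yaw 1.435)
```

Emit:
arm_command --steps "0 -0.02 0.5 0 0.6;0 0 0.5 0 0.6;0 0 0.5 0 0.6;0 0 0.35 0 0.6;0 0 0.2 0 0.6;0 0 0 0 0.6;0 0 0 0 0.3;0 0 0 0 0.1;0 0 0 0 0;0 0 0 0 0;0 0 0 0 0" --newtons 120

```text
time: 57.72
ee_pos: [0.4371, -0.3162, 0.0285]
tool_rot: [[0.136, 0.991, 0.001], [0.991, -0.136, -0.001], [-0.001, 0.001, -1.0]]
force: [-2.1, 1.3, 6.1]
gripper_width: 0.21
finger_force: 118.0
```

```bash
python3 go.py .4375 -.3161 .027 1.435
```

```text
t 57.725 P [ 0.437 -0.316  0.029] yaw 1.435 F [-2.1  1.3  6.1] w 0.21 q6 -0.71
turn -0.00  shift x 0.00 y 0.01 z 0.03  (yaw 1.435)
```

Emit:
arm_command --steps "0 0 -0.2 0 0;0 0 -0.5 0 0;0 0 -0.6 0 0;0 0 -0.6 0 0;0 0 -0.6 0 0;0 0 -0.2 0 0;0 0 0 0 0;0 0 0 0 0"

```text
time: 58.72
ee_pos: [0.4364, -0.3154, 0.1878]
tool_rot: [[0.136, 0.991, -0.002], [0.991, -0.136, 0.002], [0.002, -0.002, -1.0]]
force: [0.5, -0.3, -2.1]
gripper_width: 0.214
finger_force: 117.4
```

```bash
python3 go.py .4564 -.1531 .19 1.435
```

```text
t 58.725 P [ 0.436 -0.315  0.188] yaw 1.434 F [ 0.5 -0.3 -2.1] w 0.214 q6 -0.71
turn -0.01  shift x 2.73 y -0.04 z -0.04  (yaw 1.435)
```

Emit:
arm_command --steps "0.45 0 0 0 0;0.45 0 0 0 0;0.45 0 0 0 0;0.45 0 0 0 0;0.45 0 0 0 0;0.48 -0.04 0 0 0;0 0 0.4 0 0;0 0 0.3 0 0;0 0 0 0 0;0 0 0 0 0"

```text
time: 59.98
ee_pos: [0.4568, -0.1534, 0.1475]
tool_rot: [[0.136, 0.991, 0.0], [0.991, -0.136, -0.0], [-0.0, 0.0, -1.0]]
force: [0.3, -1.0, -1.4]
gripper_width: 0.212
finger_force: 117.5
```

```bash
python3 go.py .4564 -.1531 .1275 1.435
python3 - <<'E'
from h import *
s=read_camera("scene"); t=read_camera("top")
a=cv2.resize(s["frame"][200:280,240:340,::-1],(400,320),interpolation=cv2.INTER_CUBIC)
b=cv2.resize(t["frame"][220:300,300:400,::-1],(400,320),interpolation=cv2.INTER_CUBIC)
cv2.imwrite("pics/pin.png",np.hstack([a,b]))
E
```

```text
t 59.975 P [ 0.457 -0.153  0.147] yaw 1.434 F [ 0.3 -1.  -1.4] w 0.212 q6 -0.43
turn -0.01  shift x 0.00 y -0.01 z 0.33  (yaw 1.435)
```

View pics/pin.png

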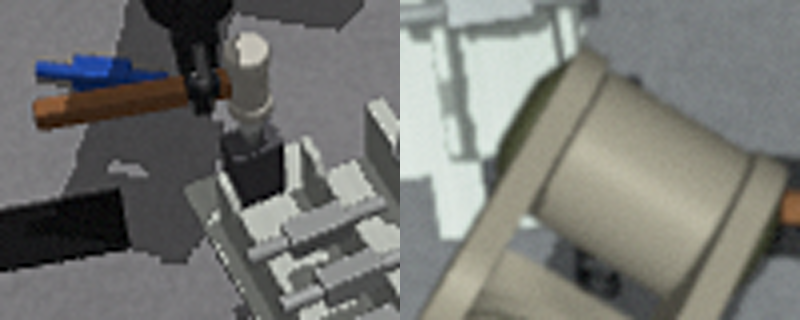

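The left crop shows the mallet head at (250,100) just above the pin cap at (250,130), handle to the left in the gripper. Drive it.

Emit:
arm_command --steps "0 0 0.25 0 0;0 0 0.1 0 0;0 0 0.08 0 0;0 0 0.07 0 0;0 0 0.03 0 0;0 0 0 0 0"

```text
time: 60.82
ee_pos: [0.4564, -0.1532, 0.1155]
tool_rot: [[0.136, 0.991, -0.001], [0.991, -0.136, 0.0], [0.0, -0.001, -1.0]]
force: [-3.9, 0.7, 5.3]
gripper_width: 0.21
finger_force: 118.4
```

```bash
python3 go.py .4564 -.1531 .1155 1.435
```

```text
t 60.825 P [ 0.456 -0.153  0.116] yaw 1.435 F [-3.9  0.7  5.3] w 0.21 q6 -0.43
turn -0.00  shift x 0.00 y 0.00 z 0.00  (yaw 1.435)
```

Emit:
arm_command --steps "0 0 0.03 0 0;0 0 0 0 0;0 0 0 0 0"

```text
time: 61.2
ee_pos: [0.4565, -0.1535, 0.115]
tool_rot: [[0.135, 0.991, -0.0], [0.991, -0.135, -0.001], [-0.001, -0.0, -1.0]]
force: [-7.7, 0.8, 17.3]
gripper_width: 0.215
finger_force: 120.6
```

Emit:
arm_command --steps "0 0 0.03 0 0;0 0 0 0 0;0 0 0 0 0"

```text
time: 61.58
ee_pos: [0.4567, -0.1538, 0.1145]
tool_rot: [[0.135, 0.991, 0.0], [0.991, -0.135, -0.002], [-0.002, 0.001, -1.0]]
force: [-12.9, 0.6, 30.2]
gripper_width: 0.214
finger_force: 122.8
```

The force rises to 30 N with no more travel, so the pin is bottomed. Lift off and return.

Emit:
arm_command --steps "0 0 -0.3 0 0;0 0 -0.5 0 0;0 0 -0.4 0 0;-0.45 0 0 0 0;-0.45 0 0 0 0;-0.45 0 0 0 0;-0.45 0 0 0 0;-0.45 0 0 0 0;-0.48 0.04 0 0 0;0 0 0 0 0;0 0 0 0 0"

```text
time: 62.95
ee_pos: [0.4368, -0.3153, 0.1834]
tool_rot: [[0.136, 0.991, -0.0], [0.991, -0.136, 0.001], [0.001, -0.001, -1.0]]
force: [0.9, -1.0, -2.5]
gripper_width: 0.212
finger_force: 117.8
```

```bash
python3 go.py .4371 -.3162 .029 1.435
python3 - <<'E'
from h import *
s=read_camera("scene"); t=read_camera("top")
a=cv2.resize(s["frame"][205:275,270:370,::-1],(400,300),interpolation=cv2.INTER_CUBIC)
b=cv2.resize(s["frame"][210:285,180:280,::-1],(400,300),interpolation=cv2.INTER_CUBIC)
cv2.imwrite("pics/back.png",np.hstack([a,b]))
E
```

```text
t 62.95 P [ 0.437 -0.315  0.183] yaw 1.434 F [ 0.9 -1.  -2.5] w 0.212 q6 -0.71
turn -0.00  shift x -0.01 y 0.01 z 2.57  (yaw 1.435)
```

View pics/back.png

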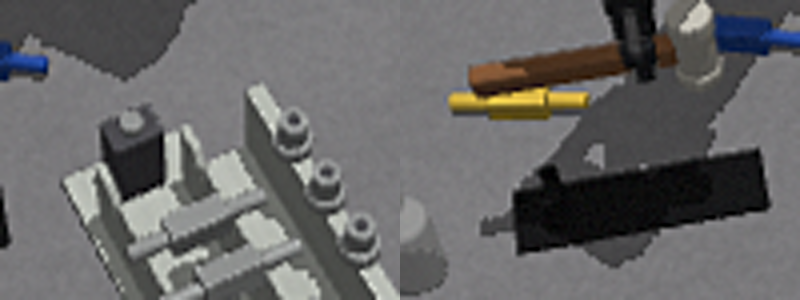

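The cap now sits flush on the block at (132,120) on the left. The mallet hangs level over its rest on the right.

Emit:
arm_command --steps "0 0 0.5 0 0;0 0 0.5 0 0;0 0 0.5 0 0;0 0 0.4 0 0;0 0 0.3 0 0;0 0 0.15 0 0;0 0 0.12 0 0;0 0 0 0 0;0 0 0 0 0"

```text
time: 64.18
ee_pos: [0.437, -0.316, 0.0362]
tool_rot: [[0.136, 0.991, 0.001], [0.991, -0.136, -0.001], [-0.001, 0.001, -1.0]]
force: [0.1, 0.7, -3.3]
gripper_width: 0.209
finger_force: 117.8
```

```bash
python3 go.py .4371 -.3162 .0285 1.435
```

```text
t 64.175 P [ 0.437 -0.316  0.036] yaw 1.434 F [ 0.1  0.7 -3.3] w 0.209 q6 -0.71
turn -0.00  shift x -0.00 y 0.00 z 0.13  (yaw 1.435)
```

Emit:
arm_command --steps "0 0 0.07 0 0;0 0 0.04 0 0;0 0 0.02 0 0;0 0 0 0 0;0 0 0 0 0"

```text
time: 64.8
ee_pos: [0.4368, -0.3158, 0.0286]
tool_rot: [[0.136, 0.991, -0.0], [0.991, -0.136, 0.0], [-0.0, -0.0, -1.0]]
force: [-2.9, 2.3, 6.6]
gripper_width: 0.212
finger_force: 119.3
```

Contact as at the pick-up. Release, rise, and move aside to check.

Emit:
arm_command --steps "0 0 0 0 0.3;0 0 0 0 0.6;0 0 0 0 0.6;0 0 -0.3 0 0.6;0 0 -0.6 0 0.6;0 0 -0.6 0 0.6;0 0 -0.6 0 0.6;0 0 -0.6 0 0.6;-0.6 0 -0.3 0 0.6;-0.6 0 0 0 0.6;-0.6 0 0 0 0.6;-0.6 0 0 0 0.6"

```text
time: 66.3
ee_pos: [0.417, -0.4596, 0.2078]
tool_rot: [[0.136, 0.991, 0.0], [0.991, -0.136, 0.0], [0.0, 0.0, -1.0]]
force: [0.2, -0.8, -0.0]
gripper_width: 0.603
finger_force: 0.0
```

```bash
python3 m3.py; python3 m4.py; python3 go.py
```

```text
mallet top [ 0.4424 -0.2747  1.431 ] 0.20968515424261847
[[393.1, 271.2], [460.4, 279.4]]
mallet scene [ 0.4465 -0.2716  1.4363] 0.38680972608759334
[[258.1, 243.2], [207.0, 257.0]]
handle n 495
yaw 1.4394921 through 0.43035996 -0.37673593 ends -0.45529957336447824 -0.2980110331253218 x at y=-.316: 0.438381
head top [ 0.4422 -0.2743  0.086 ] head by net [(0.95, array([ 0.4522, -0.28  ]))]
n3 expected px [317.6 177. ] found [[319.4, 174.5]]
n2 expected px [320.8 198.7] found []
n1 expected px [324.  220.5] found []
t 66.7 P [ 0.418 -0.458  0.208] yaw 1.435 F [ 0.2 -0.3  0.7] w 0.601 q6 -0.88
```

View pics/all.png

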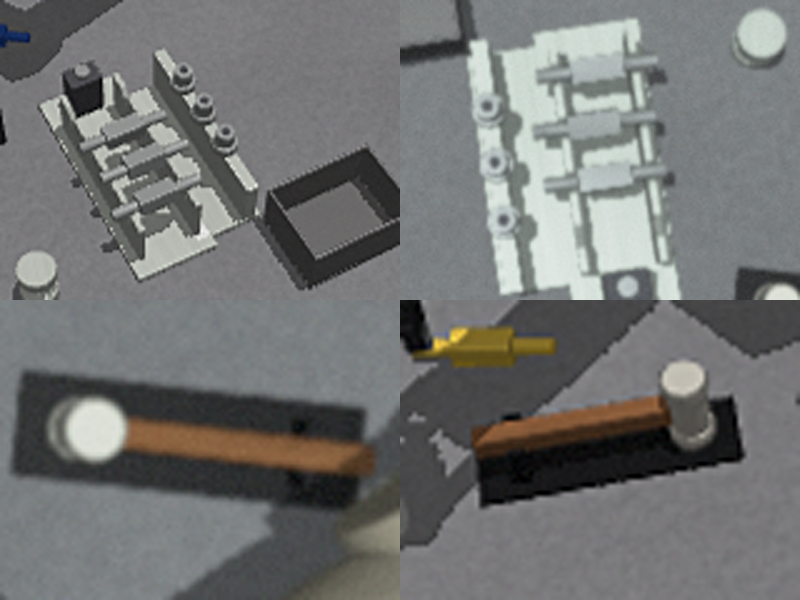

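The mallet is back where it started, to within about a millimetre, and the shafts and hubs show in the same places as before the knock, with the pin flush. Hand in.

```bash
python3 -c "
from rig import sign_off
print(sign_off())"
```

```text
the job is handed in; nothing more can be done
None
```

I loaded three shafts and three hubs, drove the pin home with the mallet, put the mallet back on its rest, and handed the job in at about 67 s of the 210 s; the hand-in returned no verdict.

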